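Fit the silencer sleeve and weigh the valve on the spring balance

ROBOT

A 6-joint arm with a two-finger parallel gripper is mounted at the origin on the work surface. World frame = base frame: x ahead of the robot, y to its left, z up, the work surface at z = 0. Lengths are in m, angles in degrees, forces in N, time in s.
With the tool pointing down it reaches from about 0.4 to 0.825 m from the base axis. Payload 7 kg.
Tool frame: the origin (TCP) lies at the very end of the fingers, on their centre line; the grasp point (between the pads) lies 19 mm behind it; z points along the fingers, y is the line along which they close (so a half turn about z gives the same grasp; the last joint's range is limited). The gripper opens to 88 mm and grips with 3 to 60 N. Pads are 19 mm wide; open, the fingers measure 130 mm over their backs; the gripper's body (78 mm by 193 mm) begins 47 mm behind the grasp point.
Start: joints at [-52.363, 20.546, 0.682, 0, -70.136, -16.507], TCP at [0.243, -0.63, 0.227] pointing down, gripper open.
Joint ranges: [-176.03, 176.03], [-82.01, 121.73], [-58.28, 71.71], [-173.87, 95.51], [-174.79, -0.11], [-173.66, 173.66]. Speed limits (degrees/s): [136.94, 136.94, 172.46, 180, 180, 180].

INTERFACE

Orientations are given as [roll, pitch, yaw] about the fixed x, y, z axes, in that order (R = Rz(yaw) Ry(pitch) Rx(roll)).
In Python, from plant import ctrl gives the robot as it stands.
- The arm moves only by the tool carry_out, never from a script. Its argument "deltas" is a list that holds one entry, the list of rows, each a list of 5 numbers: the shift along the tool's x, y, z scaled (see below), then the turn about the tool's z scaled (see below), then the opening, from -1 (shut) to 1 (fully open). A call has 1 to 5 rows; each row is the pose to reach, as a shift and turn from the pose commanded when the call began, along the tool's axes at that moment, turning the shorter way round; what a row does not reach only later rows make up. The controller multiplies each number of a shift by 20 cm and each number of a turn by 2 pi rad. A row lasts 1/10 s, in which the tool goes at most 50 mm and 8.59 degrees, less where a joint would pass 70% of its speed; a pose out of reach is approached as far as the arm can. A call with a number of a shift or a turn outside -1 to 1 is refused whole. A call with a gripper value outside its range is refused whole. The fingers move at their own pace and stop on an object; the grip force is fixed at half the most. Time passes only in rows, so rows that repeat a pose let the fingers close. It gives the time, the measured TCP pose, the force, the opening and the grip force at its end, in the units of the state.
- ctrl.get_obs(): the state, without advancing time (a new reading comes with each control period).
- ctrl.snapshot(name): name is "scene" or "top" or "wrist"; returns a dict with "color" (480x640x3 uint8, red, green, blue), "camera_matrix" (3x3 intrinsics, pixels), "R" (3x3) and "t" (3): a world point X has camera coordinates R X + t. Camera axes: x right, y down, z forward; pixel columns grow to the right and rows downward; lengths in m; the calibration is good to about 2 mm. A picture is of the moment at which its call begins. There is no depth.
- ctrl.close_job(): hands the job in; it is judged then, once.
Trained networks look in a picture, given as the dict that the camera call returned (one of the last four; its "shot" number tells which), for a name from the list of things; names that differ only in an ending like _2 or _b are one class to them, and where a whole thing is asked for, a point or a joint stands for the part that bears it (a point fixed in the world has none). Each returns a list of dicts, best first, with "p" (0 to 1); they miss things now and then, are a little off and sometimes report something else, mostly with a low value. They report only what shows in the picture. A call takes as long as a camera call. They do not tell look-alikes from the thing itself.
- ctrl.search_frame(picture, name): "centre" ([column, row] in pixels, amid what is visible of it).
- ctrl.silhouettes(picture, name): "mask" (480x640 bool, what is visible of it) and "centre" ([column, row] in pixels, amid what is visible of it).
- ctrl.spot_point(picture, name): "centre" ([column, row] in pixels: a listed point, or the origin of a listed thing).
The state is a dict: "clock": time; "joint_pos": joint angles; "qvel": joint speeds; "tau": joint torques, N m; "tool_pos": TCP position; "orientation": TCP orientation; "force": force on the tool from outside, world axes, zero at the start; "moment": the same for the moment, N m; "opening": finger opening in m; "gripper_force": force on a finger pad.
Only numpy, scipy, OpenCV 4.12 (cv2) and the standard library are available. Lean on these libraries where they do the work, as an engineer would, in place of code of your own. Each camera call takes 0.05 s, during which the arm holds its last target. There are 200 camera calls.

TASK

Push the loose silencer sleeve fully home onto the upright spigot of the pneumatic valve that has the wire bail, while the valve stands on the bench. Then hang the completed valve by its bail on the hook of the spring balance, letting its weight down onto the hook gently, and leave it hanging settled, so that the balance can be read. Do not disturb the other things on the bench.

Things in the scene. Friction and masses are not known exactly. Their poses are not given: they have to be found in the camera images.
- valve_grip (a point): centre of the valve: a block 125 (x) x 46 (y) x 40 mm (z), grey in front (x -50 to 0), white behind (x 0 to +75). The point is 20 mm above its underside, midway across, under the bail, near the centre of mass. x runs along the block to the spigot, z up. 0.29 to 0.43 kg. It starts upright on the bench, front (-x) end towards the robot or to its left; grip it across y
- bail_top (a point): underside of the peak of the valve's rigid wire bail (6 mm steel), 127 mm above valve_grip; it rests on the hook. The loop is house-shaped in the valve's y-z plane: legs at y +-21 mm up to 114 mm above valve_grip, then sloping to the peak. It stops a gripper coming straight down at valve_grip: lean the tool back 30 to 45 degrees towards the valve's -x end
- spigot_foot (a point): foot of the valve's upright round spigot, on the block's top face, 52 mm behind the bail (valve +x). The spigot is 20 mm in diameter, 40 mm tall, its top 10 mm tapering to 12 mm diameter; its axis is the valve's z
- sleeve_mid (a point): centre (half-way up) of the loose silencer sleeve: a dark steel tube, outer diameter 34 mm, bore 24 mm, 60 mm long, 0.07 kg, either end fits. z is the tube's axis. It starts standing on the bench, far left or far right. Fully home, its lower end rests on the block and its centre is 30 mm above spigot_foot
- hook_seat (a point): bottom of the inside of the balance's J-hook, where the bail rests (top of the 7 mm wire), 235 mm above the bench unloaded. x points level from the hook's open side to its shank. The upturned tip is 22 mm before the seat (-x), its top 18 mm above it; the shank rises 18 mm behind it (+x). The bail enters from -x, 10 mm above the tip, so that the sleeve passes below the hook
- stand: frame of the balance, fixed. Origin on the bench straight below the hook seat, axes as the hook's. A housing overhangs the hook: x -45 to +55 mm, 60 mm wide, 335 to 490 mm above the bench. Base plate 12 mm high, x -50 to +170 mm, 100 mm wide; column from x +125 mm. The yaw varies; the hook's open side (-x) faces the robot or to its left
- scale (a joint): how far the hook has been pulled down by its load, in m: 0 unloaded, stop at 0.065; spring 120 N/m, lightly damped (settles in about 1 s). The completed valve pulls it down 0.029 to 0.042
- bottle: white plastic bottle, 44 mm across, 110 mm tall, standing; bystander. Origin under its centre
- spare: valve without bail or spigot, 125 x 46 x 40 mm; bystander. Origin on its underside
- gauge: round pressure gauge lying flat, 60 mm across, 25 mm high; bystander
- driver: screwdriver lying flat; bystander
- can: metal can, 60 mm across, 90 mm tall, standing; bystander. Origin under its centre
Mind the look-alikes: they are no part of the job. What is shaped like the part that bears sleeve_mid but white is not meant. Leave any brown look-alike of the part that bears valve_grip alone.

How it is judged:
By the outcome, as a careful person would: the job done as asked, in the order asked, and still so for the second after the job is handed in, with the robot touching nothing.
It also fails if it takes over 72 s, if anything falls off the work surface, if the arm or the gripper's body presses on something with over 40 N, if the wrist force passes 120 N, or if a joint passes its speed limit or range.

## Working session

There is one attempt and no reset: what is moved stays moved. The work goes in short steps, Python scripts to look and compute and a tool call to move; the robot and the scene stay as the last step left them, time stands still between calls to the robot, and variables do not carry over. Pictures are saved under pics/ and viewed, at most 10 in all, crops included, and the job is handed in when it is done.

Besides the shell and the picture viewer there is one more tool, called after ">>>" by a JSON object that holds its "op" and its "data". carry_out: Moves the arm, as the interface text tells. Its arguments: {"type":"object","properties":{"deltas":{"type":"array"}},"required":["deltas"]}

```bash
ls; mkdir -p pics; cat > h.py <<'E'
import numpy as np, cv2
from plant import ctrl
def ray(s,px):
    d=s["R"].T@np.linalg.inv(s["camera_matrix"])@np.array([px[0],px[1],1.]); return -s["R"].T@np.array(s["t"]),d/np.linalg.norm(d)
def at_z(s,px,z):
    c,d=ray(s,px); return c+d*(z-c[2])/d[2]
def tri(obs):
    A=np.zeros((3,3));b=np.zeros(3)
    for s,px in obs:
        c,d=ray(s,px);P=np.eye(3)-np.outer(d,d);A+=P;b+=P@c
    X=np.linalg.solve(A,b)
    return X,[round(float(np.linalg.norm(np.cross(X-ray(s,p)[0],ray(s,p)[1])))*1000,1) for s,p in obs]
def proj(s,X):
    p=s["camera_matrix"]@(s["R"]@np.array(X)+s["t"]); return p[:2]/p[2]
def save(s,name,crop=None,k=1):
    im=s["color"][:,:,::-1]
    if crop: im=im[crop[1]:crop[3],crop[0]:crop[2]]
    cv2.imwrite(f"pics/{name}.png",cv2.resize(im,None,fx=k,fy=k,interpolation=cv2.INTER_CUBIC))
E
python3 - <<'E'
from h import *
o=ctrl.get_obs(); print({k:np.round(v,3) for k,v in o.items()})
sc=ctrl.snapshot("scene"); tp=ctrl.snapshot("top")
save(sc,"scene0"); save(tp,"top0")
for n in ["valve_grip","bail_top","spigot_foot","sleeve_mid","hook_seat","stand","bottle","can","spare","gauge","driver"]:
    for nm,s in (("sc",sc),("tp",tp)):
        print(n,nm,[(np.round(d["centre"]).tolist(),round(d["p"],2)) for d in ctrl.spot_point(s,n)][:4])
E
```

```text
pics
{'clock': np.float64(0.0), 'joint_pos': array([-5.2363e+01,  2.0590e+01,  6.3400e-01, -2.1000e-02, -7.0137e+01,
       -1.6507e+01]), 'qvel': array([ 0.059,  0.035, -0.056,  0.034,  0.021, -0.043]), 'tau': array([ 2.0000e-03, -5.8272e+01,  2.9305e+01,  6.9970e+00,  7.0000e-03,
       -0.0000e+00]), 'tool_pos': array([ 0.243, -0.629,  0.226]), 'orientation': array([ 1.79905e+02, -7.00000e-03, -1.58877e+02]), 'force': array([ 0.072, -0.01 ,  0.034]), 'moment': array([ 0.018, -0.039,  0.045]), 'gripper_force': np.float64(0.0), 'opening': np.float64(0.087)}
valve_grip sc [([285.0, 248.0], 0.85), ([354.0, 256.0], 0.74)]
valve_grip tp [([314.0, 307.0], 0.86), ([270.0, 252.0], 0.61)]
bail_top sc [([352.0, 219.0], 0.71)]
bail_top tp [([263.0, 248.0], 0.87), ([312.0, 302.0], 0.61)]
spigot_foot sc [([287.0, 235.0], 0.88), ([346.0, 264.0], 0.65)]
spigot_foot tp [([280.0, 239.0], 0.92)]
sleeve_mid sc [([170.0, 323.0], 0.75), ([182.0, 295.0], 0.64)]
sleeve_mid tp [([458.0, 297.0], 0.71), ([436.0, 320.0], 0.55)]
hook_seat sc [([273.0, 272.0], 0.64)]
hook_seat tp []
stand sc [([282.0, 345.0], 0.77)]
stand tp [([387.0, 217.0], 0.79), ([184.0, 270.0], 0.55)]
bottle sc [([392.0, 225.0], 0.92)]
bottle tp [([182.0, 272.0], 0.56)]
can sc [([379.0, 324.0], 0.9)]
can tp [([242.0, 170.0], 0.64), ([307.0, 174.0], 0.58)]
spare sc [([393.0, 223.0], 0.61), ([428.0, 293.0], 0.6)]
spare tp [([243.0, 171.0], 0.88)]
gauge sc [([259.0, 292.0], 0.78), ([275.0, 270.0], 0.65)]
gauge tp [([365.0, 284.0], 0.79), ([459.0, 298.0], 0.44)]
driver sc [([421.0, 251.0], 0.81), ([393.0, 222.0], 0.22)]
driver tp [([201.0, 212.0], 0.8)]
```

View pics/scene0.png

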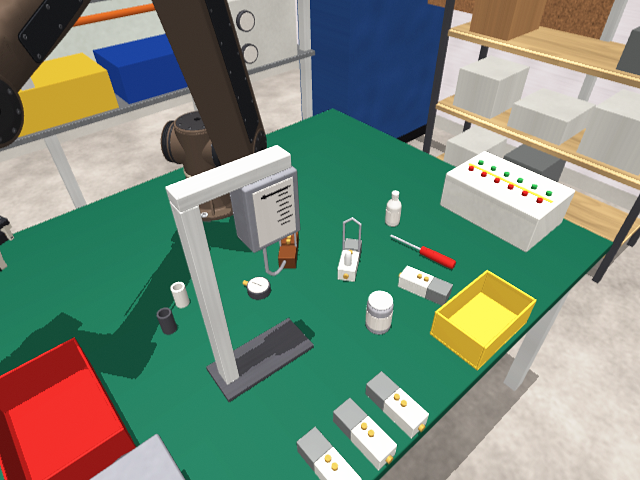

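View pics/top0.png

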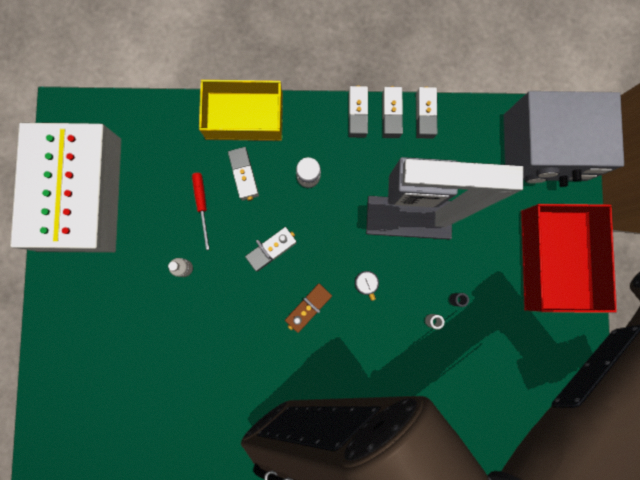

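```bash
python3 - <<'E'
from h import *
np.set_printoptions(precision=4,suppress=True)
sc=ctrl.snapshot("scene"); tp=ctrl.snapshot("top"); wr=ctrl.snapshot("wrist")
for n,s in (("sc",sc),("tp",tp),("wr",wr)): print(n,-s["R"].T@np.array(s["t"]),s["camera_matrix"][0,0], s["R"][2])
for n,a,b,z in [("vg",(354,256),(270,252),.02),("bt",(352,219),(263,248),.147),("sf",(346,264),(280,239),.04),("sl",(170,323),(458,297),.03)]:
    print(n,*tri([(sc,a),(tp,b)]),at_z(sc,a,z),at_z(tp,b,z))
print("hook@.235",at_z(sc,(273,272),.235),"stand",at_z(sc,(282,345),0),at_z(tp,(387,217),0))
# base plate corners in top
for p in [(369,196),(367,235),(450,238),(452,200)]: print(at_z(tp,p,.012))
for n,p,z in [("bottle",(180,268),.09),("can",(308,172),.09),("spare",(243,171),.02),("gauge",(367,284),.02),("brown",(308,308),.02),("whitesl",(436,321),.06),("dark top",(461,299),.06)]: print(n,at_z(tp,p,z))
im=np.hstack([cv2.resize(sc["color"][200:360,140:460],None,fx=2.4,fy=2.4,interpolation=cv2.INTER_CUBIC)])
cv2.imwrite("pics/c1.png",im[:,:,::-1])
E
```

```text
sc [ 1.138  -0.5059  0.8495] 445.863836478857 [-0.5786  0.482  -0.6579]
tp [0.4123 0.0158 1.297 ] 503.50036977341824 [ 0.1017 -0.0158 -0.9947]
wr [ 0.1719 -0.6564  0.3853] 354.4995756608598 [ 0.264   0.1011 -0.9592]
vg [0.5162 0.129  0.0226] [8.8, 8.8] [0.5191 0.1384 0.02  ] [0.5107 0.1224 0.02  ]
bt [0.5111 0.1295 0.1478] [2.0, 2.0] [0.5115 0.132  0.147 ] [0.5099 0.128  0.147 ]
sf [0.5401 0.0936 0.0342] [3.9, 3.9] [0.5423 0.086  0.04  ] [0.542  0.0963 0.04  ]
sl [ 0.4021 -0.3503  0.0261] [3.0, 3.0] [ 0.4076 -0.3487  0.03  ] [ 0.4008 -0.3519  0.03  ]
hook@.235 [ 0.608  -0.1784  0.235 ] stand [ 0.6101 -0.1779  0.    ] [ 0.6064 -0.1789  0.    ]
[ 0.6592 -0.1306  0.012 ]
[ 0.5573 -0.1252  0.012 ]
[ 0.5516 -0.3395  0.012 ]
[ 0.6509 -0.3466  0.012 ]
bottle [0.4651 0.3303 0.09  ]
can [0.702  0.0274 0.09  ]
spare [0.7195 0.1957 0.02  ]
gauge [ 0.4316 -0.1241  0.02  ]
brown [0.3704 0.0246 0.02  ]
whitesl [ 0.3425 -0.2881  0.06  ]
dark top [ 0.3962 -0.3505  0.06  ]
```

View pics/c1.png

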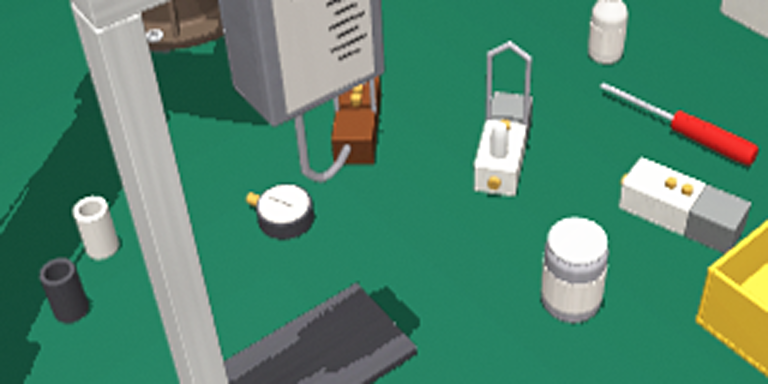

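The dark steel sleeve (scene 167,321) is the target, and the white one (180,294) is not. The grey and white valve with the bail (scene 350,258) is the target. The brown one (288,250) and the bail-less spare (425,284) are not. The hook opens towards +y, and its stand yaw is about -92°. I'll start with the sleeve.

>>> {"op": "carry_out", "data": {"deltas": [[[-0.62, 0.51, 0, 0, 1], [-0.62, 0.51, 0, 0, 1], [-0.62, 0.51, 0, 0, 1], [-0.62, 0.51, 0, 0, 1]]]}}

```text
clock: 1.75
tool_pos: [0.3239, -0.4865, 0.2272]
orientation: [-180.0, 0.1, -158.7]
force: [-0.0, -0.2, 0.3]
opening: 0.0877
gripper_force: 0.0
```

>>> {"op": "carry_out", "data": {"deltas": [[[-0.62, 0.51, 0, 0, 1], [-0.62, 0.51, 0, 0, 1], [-0.62, 0.51, 0, 0, 1], [-0.62, 0.51, 0, 0, 1]]]}}

```text
clock: 2.15
tool_pos: [0.4029, -0.347, 0.2271]
orientation: [-180.0, 0.1, -158.7]
force: [0.0, -1.3, 0.2]
opening: 0.0876
gripper_force: 0.0
```

>>> {"op": "carry_out", "data": {"deltas": [[[0, 0, 0, -0.12, 1], [0, 0, 0, -0.12, 1], [0, 0, 0, -0.12, 1], [0, 0, 0, -0.12, 1], [0, 0, 0, -0.12, 1]]]}}

```text
clock: 2.65
tool_pos: [0.401, -0.3505, 0.2266]
orientation: [-180.0, -0.0, -115.6]
force: [-0.6, 0.8, -0.0]
opening: 0.0881
gripper_force: 0.0
```

>>> {"op": "carry_out", "data": {"deltas": [[[0, 0, 0, -0.12, 1], [0, 0, 0, -0.12, 1], [0, 0, 0, -0.12, 1], [0, 0, 0, -0.12, 1], [0, 0, 0, -0.12, 1]]]}}

```text
clock: 3.15
tool_pos: [0.4009, -0.3505, 0.2266]
orientation: [180.0, -0.0, -72.6]
force: [0.6, 0.1, -0.3]
opening: 0.0875
gripper_force: 0.0
```

>>> {"op": "carry_out", "data": {"deltas": [[[0, 0, 0, -0.067, 1], [0, 0, 0, -0.067, 1], [0, 0, 0, -0.067, 1], [0, 0, 0, -0.067, 1]]]}}

```text
clock: 3.55
tool_pos: [0.4009, -0.3505, 0.2266]
orientation: [180.0, -0.0, -48.7]
force: [-0.0, 0.5, -0.5]
opening: 0.0878
gripper_force: 0.0
```

```bash
cat >> h.py <<'E'
from scipy.spatial.transform import Rotation as Ro
def st():
    o=ctrl.get_obs(); print("t",round(float(o["clock"]),2),"p",np.round(o["tool_pos"],4),"rpy",np.round(o["orientation"],2),"f",np.round(o["force"],1),"open",round(float(o["opening"]),4),"gf",round(float(o["gripper_force"]),1),"q",np.round(o["joint_pos"],1)); return o
def go(X,yaw=None):
    o=ctrl.get_obs(); R=Ro.from_euler("xyz",o["orientation"],degrees=True).as_matrix()
    d=R.T@(np.array(X)-o["tool_pos"])/.2; t=0 if yaw is None else -(((yaw-o["orientation"][2])+180)%360-180)/360
    print("delta",np.round(d,3),"turn",round(float(t),4))
E
python3 - <<'E'
from h import *
st()
wr=ctrl.snapshot("wrist"); tp=ctrl.snapshot("top"); save(wr,"w1")
for nm,s in (("wr",wr),("tp",tp)):
  for d in ctrl.spot_point(s,"sleeve_mid"): print(nm,d["centre"],d["p"],at_z(s,d["centre"],.03))
  for d in ctrl.silhouettes(s,"sleeve_mid"): print(nm,"sil",d["centre"],d["p"],at_z(s,d["centre"],.03),s["color"][d["mask"]].mean())
go([.4,-.351,.12],-49)
E
```

```text
t 3.55 p [ 0.4009 -0.3505  0.2266] rpy [ 1.7999e+02 -1.0000e-02 -4.8730e+01] f [-0.   0.5 -0.5] open 0.0878 gf 0.0 q [-20.    7.1 -17.3   0.  -65.6  61.3]
wr [326.8, 211.4] 0.83 [ 0.39720919 -0.3538944   0.03      ]
wr [326.8, 286.8] 0.67 [ 0.34177366 -0.29124108  0.03      ]
wr sil [329.1, 215.8] 0.88 [ 0.39238801 -0.35200478  0.03      ] 76.94983071714374
wr sil [326.9, 291.6] 0.68 [ 0.33791706 -0.28704726  0.03      ] 171.8302938196555
delta [0.    0.007 0.533] turn 0.0003
```

>>> {"op": "carry_out", "data": {"deltas": [[[0, 0.012, 0.7, 0, 1], [0, 0.012, 0.7, 0, 1], [0, 0.012, 0.7, 0, 1], [0, 0.012, 0.988, 0, 1], [0, 0.012, 0.988, 0, 1]]]}}

```text
clock: 4.35
tool_pos: [0.3956, -0.3498, 0.0241]
orientation: [179.8, 0.5, -48.9]
force: [-0.9, -0.6, 0.1]
opening: 0.0881
gripper_force: 0.0
```

>>> {"op": "carry_out", "data": {"deltas": [[[0, 0, 0, 0, -1], [0, 0, 0, 0, -1], [0, 0, 0, 0, -1], [0, 0, 0, 0, -1], [0, 0, 0, 0, -1]]]}}

```text
clock: 4.85
tool_pos: [0.4, -0.3518, 0.0303]
orientation: [-179.9, -0.1, -48.8]
force: [-0.2, 0.6, -0.3]
opening: 0.0533
gripper_force: 0.0
```

>>> {"op": "carry_out", "data": {"deltas": [[[0, 0, 0, 0, -1], [0, 0, 0, 0, -1], [0, 0, 0, 0, -1], [0, 0, 0, 0, -1]]]}}

```text
clock: 5.25
tool_pos: [0.3993, -0.3516, 0.0292]
orientation: [180.0, -0.0, -48.8]
force: [-0.6, 0.2, 4.2]
opening: 0.0323
gripper_force: 30.0
```

>>> {"op": "carry_out", "data": {"deltas": [[[0, 0, -0.2, 0, -1], [0, 0, -0.5, 0, -1], [0, 0, -0.75, 0, -1], [0, 0, -1, 0, -1], [0, 0, -1, 0, -1]]]}}

```text
clock: 5.75
tool_pos: [0.4016, -0.353, 0.2353]
orientation: [-179.8, -0.5, -48.8]
force: [0.1, 0.5, -0.9]
opening: 0.032
gripper_force: 30.0
```

```bash
python3 - <<'E'
from h import *
st()
tp=ctrl.snapshot("top"); sc=ctrl.snapshot("scene")
A={}
for n in ["bail_top","spigot_foot","valve_grip"]:
  A[n]=[[(np.round(d["centre"],1).tolist(),round(d["p"],2)) for d in ctrl.spot_point(s,n)] for s in (sc,tp)]; print(n,A[n])
m=[d for d in ctrl.silhouettes(tp,"valve_grip")]
for d in m:
  print(d["centre"],d["p"],cv2.minAreaRect(cv2.findNonZero(d["mask"].astype(np.uint8))))
save(tp,"t2",(200,180,360,360),4)
E
```

```text
t 5.75 p [ 0.4016 -0.353   0.2353] rpy [-179.82   -0.53  -48.76] f [ 0.1  0.5 -0.9] open 0.032 gf 30.0 q [-20.2   6.6 -16.7   0.1 -66.2  61.4]
bail_top [[([353.5, 219.9], 0.89)], [([310.6, 302.7], 0.93)]]
spigot_foot [[([346.9, 260.5], 0.92), ([288.0, 234.0], 0.72)], [([281.1, 239.0], 0.69), ([201.9, 213.4], 0.36)]]
valve_grip [[([288.3, 248.8], 0.9), ([353.3, 254.6], 0.76)], [([268.9, 252.3], 0.74)]]
[312.7, 305.9] 0.86 ((308.0000305175781, 308.0000305175781), (21.21320343017578, 50.91168975830078), 45.0)
[273.4, 247.7] 0.62 ((271.2109680175781, 246.87863159179688), (23.493267059326172, 51.986244201660156), 53.74616622924805)
```

>>> {"op": "carry_out", "data": {"deltas": [[[-0.555, -0.82, -0.05, 0, -1], [-0.555, -0.82, -0.05, 0, -1], [-0.555, -0.82, -0.05, 0, -1], [-0.555, -0.82, -0.05, 0, -1]]]}}

```text
clock: 6.6
tool_pos: [0.4495, -0.1583, 0.2385]
orientation: [180.0, 0.0, -48.8]
force: [1.1, -0.9, -0.9]
opening: 0.0326
gripper_force: 30.0
```

>>> {"op": "carry_out", "data": {"deltas": [[[-0.555, -0.82, -0.05, 0, -1], [-0.555, -0.82, -0.05, 0, -1], [-0.555, -0.82, -0.05, 0, -1], [-0.555, -0.82, -0.05, 0, -1], [-0.555, -0.82, -0.05, 0, -1]]]}}

```text
clock: 7.1
tool_pos: [0.5013, 0.0361, 0.2484]
orientation: [180.0, 0.0, -48.5]
force: [-0.4, -1.0, -0.8]
opening: 0.0325
gripper_force: 30.0
```

>>> {"op": "carry_out", "data": {"deltas": [[[0, 0, 0, 0, -1], [0, 0, 0, 0, -1]]]}}

```text
clock: 7.3
tool_pos: [0.4995, 0.031, 0.2483]
orientation: [179.9, 0.0, -48.8]
force: [0.6, 0.3, -0.8]
opening: 0.0324
gripper_force: 30.0
```

```bash
python3 - <<'E'
from h import *
st()
wr=ctrl.snapshot("wrist"); tp=ctrl.snapshot("top"); sc=ctrl.snapshot("scene"); save(wr,"w2")
cams={"wr":wr,"tp":tp,"sc":sc}
for n,z in [("bail_top",.147),("spigot_foot",.04),("valve_grip",.02)]:
  for k,s in cams.items():
    for d in ctrl.spot_point(s,n): print(n,k,np.round(d["centre"],1),round(d["p"],2),np.round(at_z(s,d["centre"],z),4))
E
```

```text
t 7.3 p [0.4995 0.031  0.2483] rpy [ 1.7992e+02  2.0000e-02 -4.8810e+01] f [ 0.6  0.3 -0.8] open 0.0324 gf 30.0 q [ 26.1   3.1 -18.8  -0.  -68.2  15.1]
bail_top wr [456.7 136.4] 0.19 [ 0.4767 -0.0875  0.147 ]
bail_top tp [312.6 305.7] 0.82 [0.3798 0.0133 0.147 ]
bail_top sc [352.5 218.7] 0.73 [0.5115 0.1338 0.147 ]
spigot_foot wr [256.8 228.9] 0.65 [0.5374 0.0929 0.04  ]
spigot_foot tp [297.2 316.8] 0.79 [0.3493 0.0509 0.04  ]
spigot_foot sc [348.5 264.3] 0.79 [0.5474 0.0901 0.04  ]
valve_grip wr [258.9 262.2] 0.92 [0.5101 0.1292 0.02  ]
valve_grip wr [404.4 260.6] 0.76 [0.3843 0.0166 0.02  ]
valve_grip tp [314.  304.7] 0.63 [0.3787 0.0096 0.02  ]
valve_grip sc [286.7 248.8] 0.82 [0.3741 0.0189 0.02  ]
valve_grip sc [380.3 327.6] 0.69 [0.7338 0.0148 0.02  ]
valve_grip sc [352.4 255.9] 0.59 [0.516  0.1354 0.02  ]
```

View pics/w2.png

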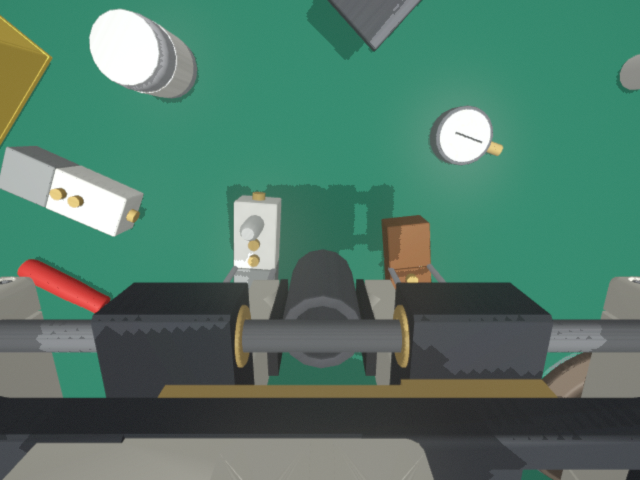

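```bash
python3 - <<'E'
from h import *
im=cv2.imread("pics/w2.png")[185:295,215:300]
cv2.imwrite("pics/w2c.png",cv2.resize(im,None,fx=5,fy=5,interpolation=cv2.INTER_CUBIC))
wr=ctrl.snapshot("wrist")
# predicted projections for hypothesis
for yaw in (-48.8,):
  e=np.array([np.cos(np.radians(yaw)),np.sin(np.radians(yaw)),0]);f=np.array([-e[1],e[0],0])
  for sf in ([.540,.094,.04],[.537,.093,.04]):
    sf=np.array(sf); print("foot",proj(wr,sf),"top",proj(wr,sf+[0,0,.04]),"rear corners",proj(wr,sf+e*.023+f*.023),proj(wr,sf+e*.023-f*.023))
E
```

```text
foot [255.2667443  227.99778483] top [247.82952495 238.53556436] rear corners [232.27359386 206.88086503] [275.93935619 206.86127995]
foot [258.04560071 229.10033674] top [250.92779974 239.7512174 ] rear corners [235.12194844 208.0220795 ] [278.74727705 208.0024857 ]
```

View pics/w2c.png

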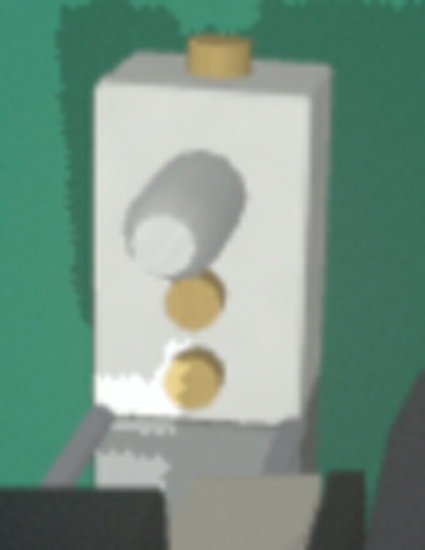

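```bash
python3 - <<'E'
from h import *
from scipy.optimize import least_squares
wr=ctrl.snapshot("wrist")
o=np.array([215,185]);
P=[((97,82),(75,23,40)),((308,95),(75,-23,40)),((95,415),(0,23,40)),((300,420),(0,-23,40)),((163,245),(52,0,80))]
def f(v):
    c,s=np.cos(v[2]),np.sin(v[2]);r=[]
    for px,(x,y,z) in P:
        r+=list(proj(wr,[v[0]+(c*x-s*y)/1e3,v[1]+(s*x+c*y)/1e3,z/1e3])-(o+np.array(px)/5))
    return r
r=least_squares(f,[.51,.129,-.85]);v=r.x
print(v[:2],np.degrees(v[2]),np.round(r.fun,1)); 
sf=[v[0]+.052*np.cos(v[2]),v[1]+.052*np.sin(v[2])];print("spigot",sf,"from top px",at_z(wr,o+np.array([163,245])/5,.08))
st();go([*sf,.16],np.degrees(v[2]))
E
```

```text
[0.51134277 0.13153065] -52.3735044465987 [-1.  -0.4  0.7 -0.3 -0.1 -0.1  0.4  1.3  0.  -0.3]
spigot [np.float64(0.5430893688991141), np.float64(0.09034626323409414)] from top px [0.5429443  0.09061044 0.08      ]
t 8.0 p [0.4999 0.0316 0.249 ] rpy [-180.     -0.    -48.81] f [ 0.2  0.5 -0.4] open 0.0325 gf 30.0 q [ 26.1   3.1 -18.8  -0.  -68.2  15.1]
delta [-0.079 -0.356  0.445] turn 0.0099
```

>>> {"op": "carry_out", "data": {"deltas": [[[-0.079, -0.356, 0, 0.01, -1], [-0.079, -0.356, 0, 0.01, -1], [-0.079, -0.356, 0.3, 0.01, -1], [-0.079, -0.356, 0.5, 0.01, -1], [-0.079, -0.356, 0.6, 0.01, -1]]]}}

```text
clock: 8.5
tool_pos: [0.5404, 0.0897, 0.1243]
orientation: [179.7, 0.1, -52.4]
force: [-0.2, -0.6, -0.3]
opening: 0.0326
gripper_force: 30.0
```

>>> {"op": "carry_out", "data": {"deltas": [[[0, 0, 0, 0, -1], [0, 0, 0, 0, -1], [0, 0, 0, 0, -1]]]}}

```text
clock: 8.8
tool_pos: [0.5444, 0.0909, 0.1309]
orientation: [-179.8, -0.1, -52.4]
force: [-1.1, -0.4, -0.5]
opening: 0.0323
gripper_force: 30.0
```

```bash
python3 - <<'E'
from h import *
st();go([.543,.0905,.1],-52.4)
sc=ctrl.snapshot("scene"); tp=ctrl.snapshot("top");
a=cv2.resize(sc["color"][180:290,300:410],None,fx=5,fy=5,interpolation=cv2.INTER_CUBIC)
cv2.imwrite("pics/s3.png",a[:,:,::-1])
print("spigot top px",proj(sc,[.543,.0905,.08]),"sleeve bottom", proj(sc,[.543,.0905,.098]))
for d in ctrl.spot_point(sc,"sleeve_mid"): print(d)
E
```

```text
t 8.8 p [0.5444 0.0909 0.1309] rpy [-1.7983e+02 -5.0000e-02 -5.2390e+01] f [-1.1 -0.4 -0.5] open 0.0323 gf 30.0 q [ 29.8  13.7 -22.6   0.  -53.5   7.8]
delta [-0.003  0.007  0.155] turn 0.0
spigot top px [347.91039673 252.05052356] sleeve bottom [348.12228123 246.79176411]
{'centre': [182.9, 296.3], 'p': 0.89}
{'centre': [352.3, 235.6], 'p': 0.8}
```

View pics/s3.png

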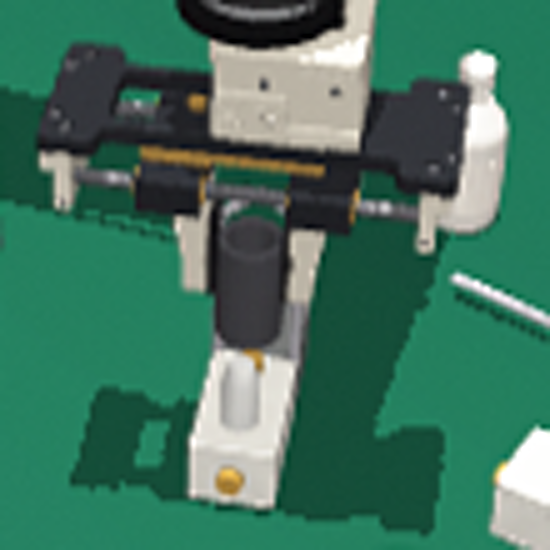

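>>> {"op": "carry_out", "data": {"deltas": [[[0, 0.008, 0.05, 0, -1], [0, 0.008, 0.1, 0, -1], [0, 0.008, 0.15, 0, -1], [0, 0.008, 0.17, 0, -1], [0, 0.008, 0.17, 0, -1]]]}}

```text
clock: 9.45
tool_pos: [0.5414, 0.0891, 0.0939]
orientation: [179.9, 0.0, -52.4]
force: [0.5, -1.3, -0.9]
opening: 0.0326
gripper_force: 30.0
```

```bash
python3 - <<'E'
from h import *
st();go([.543,.0905,.069],-52.4)
sc=ctrl.snapshot("scene"); 
a=cv2.resize(sc["color"][180:290,300:410],None,fx=5,fy=5,interpolation=cv2.INTER_CUBIC)
cv2.imwrite("pics/s4.png",a[:,:,::-1])
E
```

```text
t 9.45 p [0.5414 0.0891 0.0939] rpy [ 1.7989e+02  1.0000e-02 -5.2410e+01] f [ 0.5 -1.3 -0.9] open 0.0326 gf 30.0 q [ 29.8  16.  -25.2   0.  -48.9   7.8]
delta [-0.001 -0.011  0.124] turn -0.0
```

View pics/s4.png

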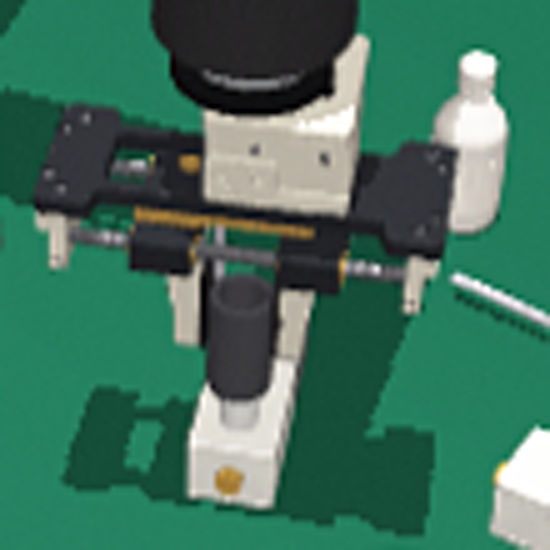

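>>> {"op": "carry_out", "data": {"deltas": [[[0, 0, 0.04, 0, -1], [0, 0, 0.08, 0, -1], [0, 0, 0.11, 0, -1], [0, 0, 0.125, 0, -1], [0, 0, 0.125, 0, -1]]]}}

```text
clock: 10.0
tool_pos: [0.5416, 0.0892, 0.0695]
orientation: [180.0, 0.0, -52.4]
force: [0.8, -1.3, -1.5]
opening: 0.0324
gripper_force: 30.0
```

>>> {"op": "carry_out", "data": {"deltas": [[[0, 0, 0.0, 0, -1], [0, 0, 0.0, 0, -1]]]}}

```text
clock: 10.2
tool_pos: [0.5417, 0.0893, 0.0699]
orientation: [180.0, 0.0, -52.4]
force: [0.3, -0.5, -1.3]
opening: 0.0325
gripper_force: 30.0
```

Nearly home. I'll push a little until it makes contact.

>>> {"op": "carry_out", "data": {"deltas": [[[0, 0, 0.008, 0, -1], [0, 0, 0.015, 0, -1], [0, 0, 0.015, 0, -1]]]}}

```text
clock: 10.5
tool_pos: [0.5421, 0.0894, 0.0691]
orientation: [-179.9, -0.0, -52.4]
force: [-5.8, -2.4, 18.3]
opening: 0.0326
gripper_force: 30.0
```

>>> {"op": "carry_out", "data": {"deltas": [[[0, 0, 0.0, 0, -1], [0, 0, 0, 0, -1]]]}}

```text
clock: 10.7
tool_pos: [0.5421, 0.0894, 0.0691]
orientation: [-179.9, -0.0, -52.4]
force: [-6.6, -1.8, 18.1]
opening: 0.0324
gripper_force: 30.0
```

>>> {"op": "carry_out", "data": {"deltas": [[[0, 0, -0.015, 0, 0.3], [0, 0, -0.015, 0, 0.3], [0, 0, -0.015, 0, 0.3], [0, 0, -0.015, 0, 0.3], [0, 0, -0.015, 0, 0.3]]]}}

```text
clock: 11.2
tool_pos: [0.5417, 0.0894, 0.0697]
orientation: [180.0, 0.0, -52.4]
force: [-0.4, -0.0, -0.7]
opening: 0.0564
gripper_force: 0.0
```

>>> {"op": "carry_out", "data": {"deltas": [[[0, 0, -0.1, 0, 0.3], [0, 0, -0.3, 0, 0.3], [0, 0, -0.5, 0, 0.5], [0, 0, -0.75, 0, 0.5], [0, 0, -1, 0, 0.5]]]}}

```text
clock: 11.7
tool_pos: [0.5413, 0.0891, 0.2716]
orientation: [180.0, 0.0, -52.4]
force: [0.6, -0.2, 0.1]
opening: 0.0653
gripper_force: 0.0
```

>>> {"op": "carry_out", "data": {"deltas": [[[0, 0, -0.25, 0, 1], [0, 0, -0.5, 0, 1], [0, 0, -0.5, 0, 1]]]}}

```text
clock: 12.0
tool_pos: [0.5443, 0.0896, 0.3778]
orientation: [-179.4, -0.2, -52.4]
force: [1.0, 0.1, -0.5]
opening: 0.0835
gripper_force: 0.0
```

```bash
python3 - <<'E'
from h import *
st()
sc=ctrl.snapshot("scene"); wr=ctrl.snapshot("wrist")
a=cv2.resize(sc["color"][180:290,300:410],None,fx=5,fy=5,interpolation=cv2.INTER_CUBIC)
b=cv2.resize(wr["color"],(733,550)); 
cv2.imwrite("pics/s5.png",a[:,:,::-1]);save(wr,"w5")
E
```

```text
t 12.0 p [0.5443 0.0896 0.3778] rpy [-179.36   -0.25  -52.39] f [ 1.   0.1 -0.5] open 0.0835 gf 0.0 q [ 29.8   4.8  -0.5   0.2 -84.    7.8]
```

View pics/s5.png

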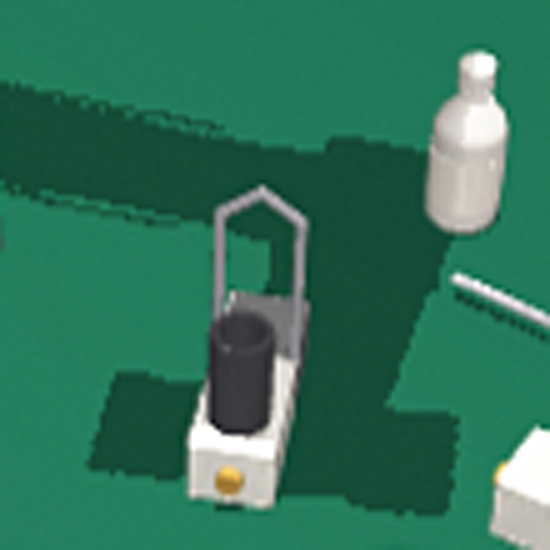

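>>> {"op": "carry_out", "data": {"deltas": [[[0.47, -0.88, 0, 0, 1], [0.47, -0.88, 0, 0, 1], [0.47, -0.88, 0, 0, 1], [0.47, -0.88, 0, 0, 1], [0.47, -0.88, 0, 0, 1]]]}}

```text
clock: 12.6
tool_pos: [0.7425, 0.1233, 0.3588]
orientation: [179.3, 0.2, -52.5]
force: [0.2, 1.0, -2.6]
opening: 0.0876
gripper_force: 0.0
```

>>> {"op": "carry_out", "data": {"deltas": [[[0.47, -0.88, 0, 0, 1], [0.47, -0.88, 0, 0, 1], [0.47, -0.88, 0, 0, 1], [0.47, -0.88, 0, 0, 1], [0.47, -0.88, 0, 0, 1]]]}}

```text
clock: 13.1
tool_pos: [0.918, 0.1525, 0.3377]
orientation: [179.2, 0.0, -52.4]
force: [0.9, 1.6, -7.7]
opening: 0.0878
gripper_force: 0.0
```

>>> {"op": "carry_out", "data": {"deltas": [[[0.47, -0.88, 0, 0, 1], [0.47, -0.88, 0, 0, 1], [0.47, -0.88, 0, 0, 1]]]}}

```text
clock: 13.4
tool_pos: [0.9589, 0.1593, 0.3145]
orientation: [-177.1, -2.0, -52.4]
force: [-0.3, 0.7, 0.3]
opening: 0.0879
gripper_force: 0.0
```

```bash
python3 -c "
from h import *
st()"
```

```text
t 13.4 p [0.9589 0.1593 0.3145] rpy [-177.13   -1.96  -52.44] f [-0.3  0.7  0.3] open 0.0879 gf 0.0 q [  21.2   54.2   71.6    1.1 -104.    16.7]
```

>>> {"op": "carry_out", "data": {"deltas": [[[0, 0, 0, 0, 1], [0, 0, 0, 0, 1], [0, 0, 0, 0, 1]]]}}

```text
clock: 13.7
tool_pos: [0.9584, 0.1588, 0.3195]
orientation: [-176.9, -2.1, -52.5]
force: [-0.5, -0.5, 0.8]
opening: 0.0875
gripper_force: 0.0
```

>>> {"op": "carry_out", "data": {"deltas": [[[0.47, -0.88, 0, 0, 1], [0.47, -0.88, 0, 0, 1], [0.47, -0.88, 0, 0, 1], [0.47, -0.88, 0, 0, 1], [0.47, -0.88, 0, 0, 1]]]}}

```text
clock: 14.2
tool_pos: [1.0006, 0.1659, 0.2692]
orientation: [-174.8, -3.6, -52.6]
force: [0.2, 1.1, 0.9]
opening: 0.0876
gripper_force: 0.0
```

>>> {"op": "carry_out", "data": {"deltas": [[[0, 0, 0, 0, 1], [0, 0, 0, 0, 1], [0, 0, 0, 0, 1]]]}}

```text
clock: 14.5
tool_pos: [1.0006, 0.1657, 0.2717]
orientation: [-174.6, -3.6, -52.6]
force: [0.5, -0.4, 0.1]
opening: 0.0877
gripper_force: 0.0
```

>>> {"op": "carry_out", "data": {"deltas": [[[-0.47, 0.88, 0, 0, 1], [-0.47, 0.88, 0, 0, 1], [-0.47, 0.88, 0, 0, 1], [-0.47, 0.88, 0, 0, 1], [-0.47, 0.88, 0, 0, 1]]]}}

```text
clock: 15.0
tool_pos: [0.8026, 0.1324, 0.2498]
orientation: [-174.6, -3.6, -52.6]
force: [0.1, 0.6, 1.0]
opening: 0.0878
gripper_force: 0.0
```

>>> {"op": "carry_out", "data": {"deltas": [[[0, 0, 0, 0, 1], [0, 0, 0, 0, 1], [0, 0, 0, 0, 1]]]}}

```text
clock: 15.3
tool_pos: [0.8064, 0.1335, 0.2501]
orientation: [-174.5, -3.6, -52.6]
force: [-0.3, -0.4, 0.8]
opening: 0.0874
gripper_force: 0.0
```

```bash
python3 -c "
from h import *
st()"
```

```text
t 15.3 p [0.8064 0.1335 0.2501] rpy [-174.53   -3.65  -52.58] f [-0.3 -0.4  0.8] open 0.0874 gf 0.0 q [ 24.   29.6  16.6   2.4 -70.8  12.9]
```

```bash
cat >> h.py <<'E'
def legs(*W):
    o=ctrl.get_obs(); R=Ro.from_euler("xyz",o["orientation"],degrees=True).as_matrix(); p=np.array(o["tool_pos"])
    for w in W:
        v=np.array(w)-p; L=np.linalg.norm(v); n=max(int(np.ceil(L/.25)),int(np.ceil(np.abs(R.T@v).max()/.2))); print(w,"calls",n,"rows",int(np.ceil(L/n/.05)),np.round(R.T@v/.2/n,3)); p=np.array(w)
def zt():
    o=ctrl.get_obs(); R=Ro.from_euler("xyz",o["orientation"],degrees=True).as_matrix(); z=R[:,2]; print("tilt",round(float(np.degrees(np.arccos(-z[2]))),1),"az",round(float(np.degrees(np.arctan2(z[1],z[0]))),1),"tool y",np.round(R[:,1],3))
E
python3 -c "
from h import *
zt();legs([.43,.07,.36],[.37,-.33,.36],[.42,-.70,.38])
import cv2
tp=ctrl.snapshot('top');save(tp,'t6')"
```

```text
tilt 6.6 az 3.8 tool y [-0.787 -0.61  -0.095]
[0.43, 0.07, 0.36] calls 2 rows 4 [-0.428  0.811 -0.382]
[0.37, -0.33, 0.36] calls 2 rows 5 [ 0.702  0.728 -0.025]
[0.42, -0.7, 0.38] calls 2 rows 4 [ 0.812  0.461 -0.042]
```

>>> {"op": "carry_out", "data": {"deltas": [[[-0.43, 0.81, -0.38, 0, 1], [-0.43, 0.81, -0.38, 0, 1], [-0.43, 0.81, -0.38, 0, 1], [-0.43, 0.81, -0.38, 0, 1], [-0.43, 0.81, -0.38, 0, 1]]]}}

```text
clock: 15.85
tool_pos: [0.6152, 0.1017, 0.308]
orientation: [-174.4, -3.6, -52.6]
force: [1.3, 1.8, 1.5]
opening: 0.0878
gripper_force: 0.0
```

>>> {"op": "carry_out", "data": {"deltas": [[[-0.43, 0.81, -0.38, 0, 1], [-0.43, 0.81, -0.38, 0, 1], [-0.43, 0.81, -0.38, 0, 1], [-0.43, 0.81, -0.38, 0, 1], [-0.43, 0.81, -0.38, 0, 1]]]}}

```text
clock: 16.35
tool_pos: [0.4272, 0.0706, 0.3632]
orientation: [-174.2, -3.6, -52.6]
force: [0.1, 0.5, 0.4]
opening: 0.0871
gripper_force: 0.0
```

>>> {"op": "carry_out", "data": {"deltas": [[[0.7, 0.73, -0.025, 0, 1], [0.7, 0.73, -0.025, 0, 1], [0.7, 0.73, -0.025, 0, 1], [0.7, 0.73, -0.025, 0, 1], [0.7, 0.73, -0.025, 0, 1]]]}}

```text
clock: 16.85
tool_pos: [0.3983, -0.1342, 0.3599]
orientation: [-174.7, -3.6, -53.0]
force: [-0.0, 1.2, 0.2]
opening: 0.0879
gripper_force: 0.0
```

>>> {"op": "carry_out", "data": {"deltas": [[[0.7, 0.73, -0.025, 0, 1], [0.7, 0.73, -0.025, 0, 1], [0.7, 0.73, -0.025, 0, 1], [0.7, 0.73, -0.025, 0, 1], [0.7, 0.73, -0.025, 0, 1]]]}}

```text
clock: 17.35
tool_pos: [0.3677, -0.3345, 0.3584]
orientation: [-174.8, -3.5, -52.9]
force: [0.5, -0.8, -0.2]
opening: 0.0874
gripper_force: 0.0
```

>>> {"op": "carry_out", "data": {"deltas": [[[0.81, 0.46, -0.04, 0, 1], [0.81, 0.46, -0.04, 0, 1], [0.81, 0.46, -0.04, 0, 1], [0.81, 0.46, -0.04, 0, 1], [0.81, 0.46, -0.04, 0, 1]]]}}

```text
clock: 17.85
tool_pos: [0.3942, -0.518, 0.3657]
orientation: [-174.8, -3.4, -52.7]
force: [0.6, -0.2, -0.0]
opening: 0.0877
gripper_force: 0.0
```

>>> {"op": "carry_out", "data": {"deltas": [[[0.81, 0.46, -0.04, 0, 1], [0.81, 0.46, -0.04, 0, 1], [0.81, 0.46, -0.04, 0, 1], [0.81, 0.46, -0.04, 0, 1], [0.81, 0.46, -0.04, 0, 1]]]}}

```text
clock: 18.35
tool_pos: [0.4188, -0.7021, 0.372]
orientation: [-174.7, -3.2, -52.7]
force: [0.2, 1.4, -1.2]
opening: 0.0876
gripper_force: 0.0
```

```bash
python3 -c "
from h import *
st();zt();legs([.42+.5*.2,-.70-.87*.2,.48])"
```

```text
t 18.35 p [ 0.4188 -0.7021  0.372 ] rpy [-174.71   -3.22  -52.69] f [ 0.2  1.4 -1.2] open 0.0876 gf 0.0 q [-48.   31.7  38.3  -5.  -93.   85.1]
tilt 6.2 az 6.1 tool y [-0.789 -0.608 -0.092]
[0.52, -0.874, 0.48] calls 2 rows 3 [ 0.509  0.037 -0.246]
```

>>> {"op": "carry_out", "data": {"deltas": [[[1, 0.07, -0.5, 0, 1], [1, 0.07, -0.5, 0, 1], [1, 0.07, -0.5, 0, 1], [1, 0.07, -0.5, 0, 1], [1, 0.07, -0.5, 0, 1]]]}}

```text
clock: 18.85
tool_pos: [0.4736, -0.7843, 0.4235]
orientation: [-175.2, -5.9, -52.7]
force: [-0.3, -0.3, 1.0]
opening: 0.0873
gripper_force: 0.0
```

>>> {"op": "carry_out", "data": {"deltas": [[[1, 0.07, -0.5, 0, 1], [1, 0.07, -0.5, 0, 1], [1, 0.07, -0.5, 0, 1], [1, 0.07, -0.5, 0, 1], [1, 0.07, -0.5, 0, 1]]]}}

```text
clock: 19.35
tool_pos: [0.4841, -0.7974, 0.4305]
orientation: [-175.7, -8.7, -53.0]
force: [-0.9, 0.1, 0.3]
opening: 0.0876
gripper_force: 0.0
```

```bash
python3 -c "
from h import *
st();zt()"
```

```text
t 19.35 p [ 0.4841 -0.7974  0.4305] rpy [-175.69   -8.73  -52.99] f [-0.9  0.1  0.3] open 0.0876 gf 0.0 q [ -48.4   46.2   71.7   -3.7 -106.4   84.4]
tilt 9.7 az -26.6 tool y [-0.789 -0.609 -0.074]
```

>>> {"op": "carry_out", "data": {"deltas": [[[1, 0.07, -0.5, 0, 1], [1, 0.07, -0.5, 0, 1], [1, 0.07, -0.5, 0, 1], [1, 0.07, -0.5, 0, 1], [1, 0.07, -0.5, 0, 1]]]}}

```text
clock: 19.85
tool_pos: [0.494, -0.8084, 0.4382]
orientation: [-176.2, -11.3, -53.2]
force: [-0.7, 0.4, -0.6]
opening: 0.0876
gripper_force: 0.0
```

>>> {"op": "carry_out", "data": {"deltas": [[[1, 0.07, -0.5, 0, 1], [1, 0.07, -0.5, 0, 1], [1, 0.07, -0.5, 0, 1], [1, 0.07, -0.5, 0, 1], [1, 0.07, -0.5, 0, 1]]]}}

```text
clock: 20.35
tool_pos: [0.5018, -0.8167, 0.4521]
orientation: [-176.7, -14.0, -53.4]
force: [-0.4, 0.8, -0.5]
opening: 0.0875
gripper_force: 0.0
```

>>> {"op": "carry_out", "data": {"deltas": [[[1, 0.07, -0.2, 0, 1], [1, 0.07, -0.2, 0, 1], [1, 0.07, -0.2, 0, 1], [1, 0.07, -0.2, 0, 1], [1, 0.07, -0.2, 0, 1]]]}}

```text
clock: 20.85
tool_pos: [0.5218, -0.8405, 0.4389]
orientation: [-177.2, -16.7, -53.5]
force: [1.1, 0.1, -1.0]
opening: 0.0879
gripper_force: 0.0
```

>>> {"op": "carry_out", "data": {"deltas": [[[1, 0.07, -0.2, 0, 1], [1, 0.07, -0.2, 0, 1], [1, 0.07, -0.2, 0, 1], [1, 0.07, -0.2, 0, 1], [1, 0.07, -0.2, 0, 1]]]}}

```text
clock: 21.35
tool_pos: [0.5381, -0.86, 0.4355]
orientation: [-177.7, -19.6, -53.6]
force: [0.9, 0.1, -0.1]
opening: 0.0874
gripper_force: 0.0
```

```bash
python3 -c "
from h import *
st();zt()"
```

```text
t 21.35 p [ 0.5381 -0.86    0.4355] rpy [-177.7   -19.57  -53.64] f [ 0.9  0.1 -0.1] open 0.0874 gf 0.0 q [-47.1  47.7  71.6  -0.1 -94.2  83.8]
tilt 19.7 az -46.8 tool y [-0.797 -0.603 -0.038]
```

>>> {"op": "carry_out", "data": {"deltas": [[[1, 0.07, -0.35, 0, 1], [1, 0.07, -0.35, 0, 1], [1, 0.07, -0.35, 0, 1], [1, 0.07, -0.35, 0, 1], [1, 0.07, -0.35, 0, 1]]]}}

```text
clock: 21.85
tool_pos: [0.5442, -0.867, 0.4565]
orientation: [-178.2, -22.5, -53.8]
force: [0.1, -0.0, 0.0]
opening: 0.0877
gripper_force: 0.0
```

>>> {"op": "carry_out", "data": {"deltas": [[[1, 0.07, -0.35, 0, 1], [1, 0.07, -0.35, 0, 1], [1, 0.07, -0.35, 0, 1], [1, 0.07, -0.35, 0, 1], [1, 0.07, -0.35, 0, 1]]]}}

```text
clock: 22.35
tool_pos: [0.5484, -0.8717, 0.4817]
orientation: [-178.7, -25.4, -53.8]
force: [0.0, 0.5, -0.5]
opening: 0.0877
gripper_force: 0.0
```

>>> {"op": "carry_out", "data": {"deltas": [[[1, 0.07, -0.35, 0, 1], [1, 0.07, -0.35, 0, 1], [1, 0.07, -0.35, 0, 1], [1, 0.07, -0.35, 0, 1], [1, 0.07, -0.35, 0, 1]]]}}

```text
clock: 22.85
tool_pos: [0.5507, -0.8738, 0.5109]
orientation: [-179.2, -28.3, -53.9]
force: [-0.1, 0.5, 0.6]
opening: 0.0876
gripper_force: 0.0
```

>>> {"op": "carry_out", "data": {"deltas": [[[1, 0.07, -0.35, 0, 1], [1, 0.07, -0.35, 0, 1], [1, 0.07, -0.35, 0, 1], [1, 0.07, -0.35, 0, 1], [1, 0.07, -0.35, 0, 1]]]}}

```text
clock: 23.35
tool_pos: [0.551, -0.8733, 0.5435]
orientation: [-179.7, -31.2, -53.9]
force: [0.4, 0.2, 0.4]
opening: 0.0877
gripper_force: 0.0
```

>>> {"op": "carry_out", "data": {"deltas": [[[1, 0.07, -0.35, 0, 1], [1, 0.07, -0.35, 0, 1], [1, 0.07, -0.35, 0, 1], [1, 0.07, -0.35, 0, 1], [1, 0.07, -0.35, 0, 1]]]}}

```text
clock: 23.85
tool_pos: [0.5495, -0.8702, 0.579]
orientation: [179.8, -34.1, -53.9]
force: [-0.4, -0.2, 0.2]
opening: 0.0878
gripper_force: 0.0
```

>>> {"op": "carry_out", "data": {"deltas": [[[1, 0.07, -0.35, 0, 1], [1, 0.07, -0.35, 0, 1], [1, 0.07, -0.35, 0, 1], [1, 0.07, -0.35, 0, 1], [1, 0.07, -0.35, 0, 1]]]}}

```text
clock: 24.35
tool_pos: [0.5463, -0.8644, 0.617]
orientation: [179.3, -37.0, -53.9]
force: [1.0, 1.7, 0.0]
opening: 0.0877
gripper_force: 0.0
```

```bash
python3 -c "
from h import *
st();zt()"
```

```text
t 24.35 p [ 0.5463 -0.8644  0.617 ] rpy [179.3  -37.   -53.91] f [1.  1.7 0. ] open 0.0877 gf 0.0 q [-44.6  40.2  71.7   6.3 -85.   82. ]
tilt 37.0 az -55.1 tool y [-0.812 -0.583  0.01 ]
```

>>> {"op": "carry_out", "data": {"deltas": [[[1, -0.3, -0.35, 0, 1], [1, -0.3, -0.35, 0, 1], [1, -0.3, -0.35, 0, 1], [1, -0.3, -0.35, 0, 1], [1, -0.3, -0.35, 0, 1]]]}}

```text
clock: 24.85
tool_pos: [0.5856, -0.8268, 0.6582]
orientation: [178.9, -39.9, -53.8]
force: [-0.3, -0.6, 0.2]
opening: 0.0876
gripper_force: 0.0
```

```bash
python3 -c "
from h import *
st();zt();legs([.45,-.60,.5],[.43,-.2,.42],[.44,.2,.3])"
```

```text
t 24.85 p [ 0.5856 -0.8268  0.6582] rpy [178.9 -39.9 -53.8] f [-0.3 -0.6  0.2] open 0.0876 gf 0.0 q [-40.2  38.7  71.7   9.8 -84.2  78.5]
tilt 39.9 az -55.5 tool y [-0.814 -0.581  0.015]
[0.45, -0.6, 0.5] calls 2 rows 4 [-0.758 -0.059 -0.12 ]
[0.43, -0.2, 0.42] calls 2 rows 5 [-0.77  -0.543 -0.394]
[0.44, 0.2, 0.3] calls 2 rows 5 [-0.8   -0.605 -0.29 ]
```

>>> {"op": "carry_out", "data": {"deltas": [[[-0.76, -0.06, -0.12, 0, 1], [-0.76, -0.06, -0.12, 0, 1], [-0.76, -0.06, -0.12, 0, 1], [-0.76, -0.06, -0.12, 0, 1]]]}}

```text
clock: 25.25
tool_pos: [0.5233, -0.7244, 0.5852]
orientation: [178.9, -39.9, -53.8]
force: [1.0, -0.5, 1.7]
opening: 0.0878
gripper_force: 0.0
```

>>> {"op": "carry_out", "data": {"deltas": [[[-0.76, -0.06, -0.12, 0, 1], [-0.76, -0.06, -0.12, 0, 1], [-0.76, -0.06, -0.12, 0, 1], [-0.76, -0.06, -0.12, 0, 1]]]}}

```text
clock: 25.65
tool_pos: [0.4507, -0.6063, 0.4995]
orientation: [178.8, -39.3, -53.8]
force: [1.4, 0.5, -0.7]
opening: 0.0877
gripper_force: 0.0
```

>>> {"op": "carry_out", "data": {"deltas": [[[-0.77, -0.54, -0.39, 0, 1], [-0.77, -0.54, -0.39, 0, 1], [-0.77, -0.54, -0.39, 0, 1], [-0.77, -0.54, -0.39, 0, 1], [-0.77, -0.54, -0.39, 0, 1]]]}}

```text
clock: 26.15
tool_pos: [0.4454, -0.4086, 0.4665]
orientation: [178.9, -39.9, -53.6]
force: [0.7, -0.6, 0.7]
opening: 0.0876
gripper_force: 0.0
```

>>> {"op": "carry_out", "data": {"deltas": [[[-0.77, -0.54, -0.39, 0, 1], [-0.77, -0.54, -0.39, 0, 1], [-0.77, -0.54, -0.39, 0, 1], [-0.77, -0.54, -0.39, 0, 1], [-0.77, -0.54, -0.39, 0, 1]]]}}

```text
clock: 26.65
tool_pos: [0.4376, -0.2078, 0.4264]
orientation: [178.9, -39.9, -53.4]
force: [0.3, 0.3, -0.3]
opening: 0.0879
gripper_force: 0.0
```

```bash
python3 -c "
from h import *
st();zt();legs([.44,.2,.3])"
```

```text
t 26.65 p [ 0.4376 -0.2078  0.4264] rpy [178.94 -39.92 -53.36] f [ 0.3  0.3 -0.3] open 0.0879 gf 0.0 q [ 26.3 -21.1 -42.   43.  -68.6  -6.2]
tilt 39.9 az -55.0 tool y [-0.809 -0.587  0.014]
[0.44, 0.2, 0.3] calls 2 rows 5 [-0.827 -0.608 -0.292]
```

>>> {"op": "carry_out", "data": {"deltas": [[[-0.83, -0.61, -0.29, 0, 1], [-0.83, -0.61, -0.29, 0, 1], [-0.83, -0.61, -0.29, 0, 1], [-0.83, -0.61, -0.29, 0, 1], [-0.83, -0.61, -0.29, 0, 1]]]}}

```text
clock: 27.15
tool_pos: [0.44, -0.0049, 0.3618]
orientation: [178.8, -39.9, -53.6]
force: [1.2, -0.1, 0.3]
opening: 0.0874
gripper_force: 0.0
```

>>> {"op": "carry_out", "data": {"deltas": [[[-0.83, -0.61, -0.29, 0, 1], [-0.83, -0.61, -0.29, 0, 1], [-0.83, -0.61, -0.29, 0, 1], [-0.83, -0.61, -0.29, 0, 1], [-0.83, -0.61, -0.29, 0, 1]]]}}

```text
clock: 27.65
tool_pos: [0.4434, 0.1993, 0.2973]
orientation: [178.8, -39.9, -53.7]
force: [1.0, -0.3, 0.7]
opening: 0.0879
gripper_force: 0.0
```

```bash
python3 -c "
from h import *
st();zt()
o=ctrl.get_obs();R=Ro.from_euler('xyz',o['orientation'],degrees=True).as_matrix()
T=np.array([.5052,.1394,.028])+.019*R[:,2];print(T);legs(T-.12*R[:,2],T)
wr=ctrl.snapshot('wrist');save(wr,'w7')
for n,z in [('bail_top',.147),('valve_grip',.02)]:
  for d in ctrl.spot_point(wr,n): print(n,d,at_z(wr,d['centre'],z))
for X in ([.5113,.1315,.147],[.5113,.1315,.02]): print(proj(wr,X))
"
```

```text
t 27.65 p [0.4434 0.1993 0.2973] rpy [178.76 -39.92 -53.7 ] f [ 1.  -0.3  0.7] open 0.0879 gf 0.0 q [ 71.5   4.9 -33.6  31.3 -79.9 -49.2]
tilt 39.9 az -55.6 tool y [-0.814 -0.581  0.017]
[0.51208484 0.12933327 0.01343085]
[0.46860165 0.19291259 0.10544652] calls 1 rows 4 [-0.538 -0.1    0.798]
[0.51208484 0.12933327 0.01343085] calls 1 rows 3 [ 0.  -0.   0.6]
bail_top {'centre': [299.8, 240.4], 'p': 0.98} [0.51371082 0.13390849 0.147     ]
bail_top {'centre': [474.0, 226.7], 'p': 0.6} [0.3802743  0.01864882 0.147     ]
bail_top {'centre': [243.7, 162.2], 'p': 0.39} [0.61847457 0.09572298 0.147     ]
valve_grip {'centre': [305.7, 277.7], 'p': 0.72} [0.51215723 0.1314031  0.02      ]
valve_grip {'centre': [435.9, 262.6], 'p': 0.68} [0.38258679 0.01185091 0.02      ]
[303.22697513 239.89989245]
[306.18068579 278.12424384]
```

View pics/w7.png

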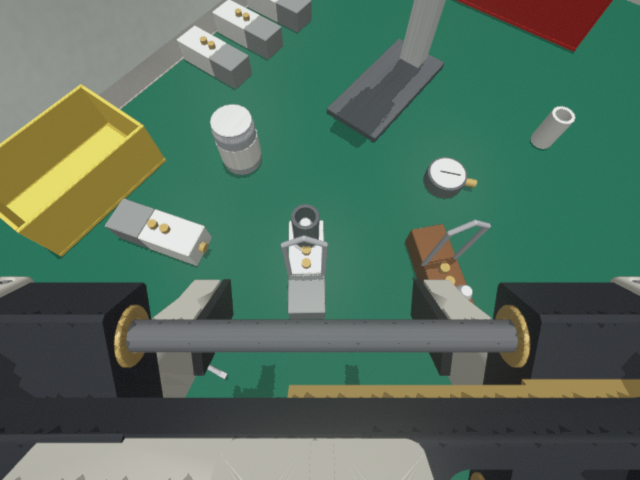

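>>> {"op": "carry_out", "data": {"deltas": [[[-0.54, -0.1, 0.8, 0, 1], [-0.54, -0.1, 0.8, 0, 1], [-0.54, -0.1, 0.8, 0, 1], [-0.54, -0.1, 0.8, 0, 1], [-0.54, -0.1, 0.8, 0, 1]]]}}

```text
clock: 28.3
tool_pos: [0.4674, 0.1851, 0.1038]
orientation: [178.4, -40.1, -53.7]
force: [-0.3, -1.1, 1.1]
opening: 0.0875
gripper_force: 0.0
```

>>> {"op": "carry_out", "data": {"deltas": [[[0, 0, 0, 0, 1], [0, 0, 0, 0, 1]]]}}

```text
clock: 28.5
tool_pos: [0.4689, 0.1902, 0.1089]
orientation: [179.1, -39.8, -54.0]
force: [0.7, 0.4, -0.2]
opening: 0.0875
gripper_force: 0.0
```

```bash
python3 -c "
from h import *
st();zt()
o=ctrl.get_obs();R=Ro.from_euler('xyz',o['orientation'],degrees=True).as_matrix()
T=np.array([.5052,.1394,.028])+.019*R[:,2];legs(T)
"
```

```text
t 28.5 p [0.4689 0.1902 0.1089] rpy [179.15 -39.81 -54.05] f [ 0.7  0.4 -0.2] open 0.0875 gf 0.0 q [ 65.9  18.  -48.   41.6 -55.5 -64. ]
tilt 39.8 az -55.4 tool y [-0.815 -0.579  0.011]
[0.5121124  0.12938876 0.01340569] calls 1 rows 3 [-0.019 -0.005  0.606]
```

>>> {"op": "carry_out", "data": {"deltas": [[[-0.01, 0, 0.2, 0, 1], [-0.015, 0, 0.35, 0, 1], [-0.015, 0, 0.47, 0, 1], [-0.015, 0, 0.54, 0, 1], [-0.015, 0, 0.59, 0, 1]]]}}

```text
clock: 29.0
tool_pos: [0.5111, 0.1294, 0.0161]
orientation: [179.2, -39.9, -54.1]
force: [0.0, 0.3, 0.0]
opening: 0.0879
gripper_force: 0.0
```

>>> {"op": "carry_out", "data": {"deltas": [[[0, 0, 0.01, 0, 1], [0, 0, 0.01, 0, 1]]]}}

```text
clock: 29.2
tool_pos: [0.5113, 0.1286, 0.0144]
orientation: [179.1, -39.9, -54.0]
force: [0.0, -0.3, 0.4]
opening: 0.0871
gripper_force: 0.0
```

```bash
python3 -c "
from h import *
st();zt()
o=ctrl.get_obs();R=Ro.from_euler('xyz',o['orientation'],degrees=True).as_matrix()
T=np.array([.5052,.1394,.028])+.019*R[:,2];legs(T)
"
```

```text
t 29.2 p [0.5113 0.1286 0.0144] rpy [179.15 -39.88 -54.03] f [ 0.  -0.3  0.4] open 0.0871 gf 0.0 q [ 50.1  25.4 -57.4  66.7 -42.3 -78.6]
tilt 39.9 az -55.4 tool y [-0.815 -0.58   0.011]
[0.5121259  0.12937407 0.01342218] calls 1 rows 1 [-0.004 -0.006  0.003]
```

>>> {"op": "carry_out", "data": {"deltas": [[[0, 0, 0, 0, -1], [0, 0, 0, 0, -1], [0, 0, 0, 0, -1], [0, 0, 0, 0, -1], [0, 0, 0, 0, -1]]]}}

```text
clock: 29.7
tool_pos: [0.5102, 0.1281, 0.0126]
orientation: [178.9, -39.9, -53.8]
force: [0.5, 0.2, 0.1]
opening: 0.0529
gripper_force: 0.0
```

>>> {"op": "carry_out", "data": {"deltas": [[[0, 0, 0, 0, -1], [0, 0, 0, 0, -1], [0, 0, 0, 0, -1]]]}}

```text
clock: 30.0
tool_pos: [0.5104, 0.1283, 0.0126]
orientation: [178.9, -39.9, -53.9]
force: [-0.3, 2.2, 1.2]
opening: 0.0463
gripper_force: 29.7
```

```bash
python3 -c "
from h import *
st();zt()
o=ctrl.get_obs();R=Ro.from_euler('xyz',o['orientation'],degrees=True).as_matrix();p=np.array(o['tool_pos'])
print(R.T@np.array([0,0,.05])/.2)
wr=ctrl.snapshot('wrist')
for d in ctrl.spot_point(wr,'bail_top'): print(d,at_z(wr,d['centre'],.147))
"
```

```text
t 30.0 p [0.5104 0.1283 0.0126] rpy [178.92 -39.86 -53.85] f [-0.3  2.2  1.2] open 0.0463 gf 29.7 q [ 50.1  25.6 -57.4  66.8 -42.2 -78.7]
tilt 39.9 az -55.5 tool y [-0.814 -0.58   0.014]
[ 0.16024442  0.00360068 -0.19185609]
{'centre': [321.3, 294.8], 'p': 0.53} [0.49257911 0.15734018 0.147     ]
```

>>> {"op": "carry_out", "data": {"deltas": [[[0.02, 0, -0.02, 0, -1], [0.08, 0, -0.096, 0, -1], [0.16, 0.004, -0.19, 0, -1], [0.24, 0.006, -0.285, 0, -1], [0.32, 0.007, -0.38, 0, -1]]]}}

```text
clock: 30.6
tool_pos: [0.5095, 0.1266, 0.1123]
orientation: [178.7, -39.8, -53.8]
force: [0.6, -0.1, -4.3]
opening: 0.0462
gripper_force: 29.6
```

>>> {"op": "carry_out", "data": {"deltas": [[[0.08, 0.002, -0.096, 0, -1], [0.16, 0.004, -0.19, 0, -1], [0.2, 0.004, -0.24, 0, -1], [0.2, 0.004, -0.24, 0, -1]]]}}

```text
clock: 31.0
tool_pos: [0.5106, 0.1282, 0.1753]
orientation: [179.1, -39.8, -54.0]
force: [-0.2, 0.4, -4.8]
opening: 0.0464
gripper_force: 29.6
```

```bash
python3 -c "
from h import *
o=st();zt()
R=Ro.from_euler('xyz',o['orientation'],degrees=True).as_matrix();p=np.array(o['tool_pos'])
print('exp bail', p+np.array([.5113-.5104,.1315-.1283,.147-.0126]))
C={k:ctrl.snapshot(k) for k in ('scene','top','wrist')}
for n in ('bail_top','spigot_foot','sleeve_mid','valve_grip','hook_seat'):
  for k,s in C.items():
    print(n,k,[(np.round(d['centre'],1).tolist(),round(d['p'],2)) for d in ctrl.spot_point(s,n)])
e=p+np.array([.0009,.0032,.1344])
for k,s in C.items(): print(k,proj(s,e),'hook',proj(s,[.607,-.178,.235]))
np.save('cam.npy',{k:{a:s[a] for a in ('R','t','camera_matrix')} for k,s in C.items()},allow_pickle=True)
save(C['scene'],'s8')
"
```

```text
t 31.0 p [0.5106 0.1282 0.1753] rpy [179.06 -39.8  -53.97] f [-0.2  0.4 -4.8] open 0.0464 gf 29.6 q [ 57.5  11.4 -46.6  43.6 -58.7 -54. ]
tilt 39.8 az -55.4 tool y [-0.815 -0.58   0.013]
exp bail [0.51147587 0.13139905 0.30967403]
bail_top scene [([354.3, 163.9], 0.92)]
bail_top top [([257.7, 241.8], 0.77), ([307.9, 304.4], 0.56)]
bail_top wrist [([610.2, 279.7], 0.69), ([329.7, 64.3], 0.59)]
spigot_foot scene [([347.6, 215.4], 0.92), ([289.9, 232.1], 0.75)]
spigot_foot top [([298.2, 317.0], 0.83), ([279.8, 231.0], 0.59), ([389.1, 218.4], 0.3)]
spigot_foot wrist []
sleeve_mid scene [([183.3, 298.1], 0.87)]
sleeve_mid top [([276.8, 230.1], 0.53), ([435.8, 320.2], 0.46)]
sleeve_mid wrist [([319.7, 137.2], 0.79), ([329.3, 63.6], 0.64)]
valve_grip scene [([288.0, 250.2], 0.82), ([353.6, 206.8], 0.62)]
valve_grip top [([263.9, 248.1], 0.74), ([312.5, 299.6], 0.61)]
valve_grip wrist [([319.6, 299.2], 0.57)]
hook_seat scene [([273.6, 270.9], 0.78)]
hook_seat top []
hook_seat wrist []
scene [354.34834845 163.41667312] hook [272.87966995 271.6319982 ]
top [253.33654637 240.12001479] hook [402.92005439 200.64385278]
wrist [313.76304947  64.77346287] hook [ 467.54293436 -166.98666469]
```

```bash
python3 -c "
from h import *
C=np.load('cam.npy',allow_pickle=True).item()
print(tri([(C['scene'],(354.3,163.9)),(C['top'],(257.7,241.8))]))
print('spig',tri([(C['scene'],(347.6,215.4)),(C['top'],(279.8,231.))]))
legs([.6087,-.1062,.132])"
```

```text
(array([0.51096689, 0.12596899, 0.30970016]), [4.2, 4.2])
spig (array([0.54255601, 0.08613087, 0.20023824]), [0.8, 0.8])
[0.6087, -0.1062, 0.132] calls 2 rows 3 [0.405 0.138 0.48 ]
```

>>> {"op": "carry_out", "data": {"deltas": [[[0.13, 0.045, 0.16, 0, -1], [0.27, 0.09, 0.32, 0, -1], [0.4, 0.14, 0.48, 0, -1], [0.4, 0.14, 0.48, 0, -1]]]}}

```text
clock: 32.3
tool_pos: [0.5573, 0.0046, 0.1512]
orientation: [178.6, -39.9, -54.1]
force: [-1.1, -0.4, -4.7]
opening: 0.0459
gripper_force: 29.9
```

>>> {"op": "carry_out", "data": {"deltas": [[[0.13, 0.045, 0.16, 0, -1], [0.27, 0.09, 0.32, 0, -1], [0.37, 0.125, 0.44, 0, -1], [0.4, 0.14, 0.48, 0, -1], [0.4, 0.14, 0.48, 0, -1]]]}}

```text
clock: 32.8
tool_pos: [0.6064, -0.1077, 0.1299]
orientation: [178.8, -39.9, -54.0]
force: [0.2, -0.4, -4.1]
opening: 0.0455
gripper_force: 29.9
```

>>> {"op": "carry_out", "data": {"deltas": [[[0, 0, 0, 0, -1], [0, 0, 0, 0, -1]]]}}

```text
clock: 33.0
tool_pos: [0.6071, -0.1045, 0.1307]
orientation: [178.9, -39.9, -53.8]
force: [0.2, 0.7, -4.1]
opening: 0.0458
gripper_force: 29.9
```

```bash
python3 -c "
from h import *
o=st();zt()
p=np.array(o['tool_pos'])
print('exp bail', p+np.array([.0009,.0015,.1344]))
C={k:ctrl.snapshot(k) for k in ('scene','top','wrist')}
for n in ('bail_top','hook_seat','spigot_foot'):
  for k,s in C.items():
    print(n,k,[(np.round(d['centre'],1).tolist(),round(d['p'],2)) for d in ctrl.spot_point(s,n)])
e=p+np.array([.0009,.0015,.1344])
for k,s in C.items(): print(k,proj(s,e),'hook',proj(s,[.607,-.178,.235]))
a=cv2.resize(C['scene']['color'][190:310,230:350],None,fx=5,fy=5,interpolation=cv2.INTER_CUBIC); cv2.imwrite('pics/s9.png',a[:,:,::-1])
"
```

```text
t 33.0 p [ 0.6071 -0.1045  0.1307] rpy [178.91 -39.89 -53.79] f [ 0.2  0.7 -4.1] open 0.0458 gf 29.9 q [ 13.9  12.9 -56.1  83.9 -37.2 -54.9]
tilt 39.9 az -55.5 tool y [-0.814 -0.581  0.015]
exp bail [ 0.60802076 -0.10298186  0.26511421]
bail_top scene [([304.5, 247.1], 0.69)]
bail_top top [([310.6, 305.2], 0.84), ([372.3, 199.3], 0.72), ([184.8, 269.1], 0.54)]
bail_top wrist [([325.1, 67.2], 0.9), ([462.5, 4.4], 0.72)]
hook_seat scene [([273.9, 274.3], 0.51)]
hook_seat top [([365.4, 208.5], 0.68)]
hook_seat wrist [([463.0, 4.6], 0.76)]
spigot_foot scene [([295.0, 301.1], 0.67), ([290.3, 233.3], 0.45)]
spigot_foot top [([384.0, 193.4], 0.85), ([297.9, 317.3], 0.55)]
spigot_foot wrist []
scene [302.4720791  243.43751069] hook [272.87966995 271.6319982 ]
top [369.58816148 197.19063299] hook [402.92005439 200.64385278]
wrist [327.97567398  64.91790184] hook [476.03689149   4.57004336]
```

View pics/s9.png

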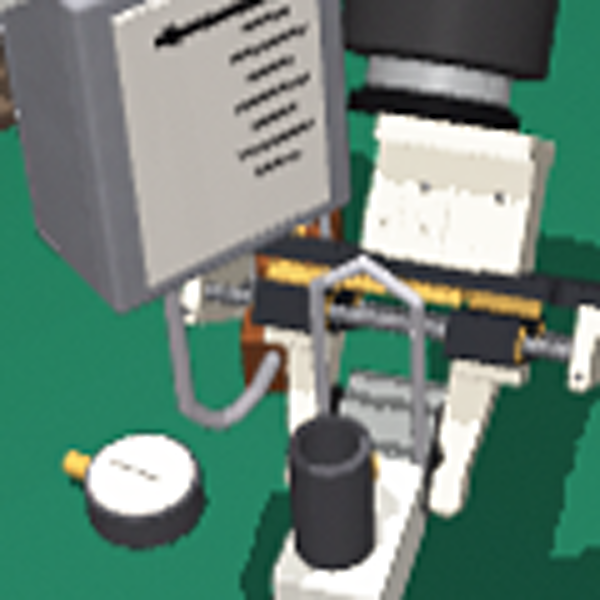

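```bash
python3 -c "
from h import *
o=st();p=np.array(o['tool_pos'])
go(p+np.array([-.001,-.073,-.001]))
C=np.load('cam.npy',allow_pickle=True).item()
for px in ((272.4,272.4),(273.6,270.9)): print(at_z(C['scene'],px,.235))
print(at_z(C['scene'],(285,261.4),.253), at_z(C['scene'],(302.4,243.6),.264))
"
```

```text
t 33.6 p [ 0.607  -0.1054  0.1306] rpy [178.89 -39.88 -53.85] f [-0.4 -0.3 -3.1] open 0.0458 gf 29.9 q [ 13.8  12.9 -56.1  83.9 -37.1 -54.9]
delta [0.221 0.216 0.195] turn 0.0
[ 0.60808925 -0.17995512  0.235     ]
[ 0.60629922 -0.17574367  0.235     ]
[ 0.61546867 -0.15330505  0.253     ] [ 0.60729484 -0.10262984  0.264     ]
```

>>> {"op": "carry_out", "data": {"deltas": [[[0.035, 0.034, 0.031, 0, -1], [0.07, 0.068, 0.062, 0, -1], [0.09, 0.088, 0.08, 0, -1], [0.11, 0.108, 0.098, 0, -1], [0.11, 0.108, 0.098, 0, -1]]]}}

```text
clock: 34.1
tool_pos: [0.6062, -0.1429, 0.1299]
orientation: [178.9, -39.9, -53.9]
force: [-0.5, -0.2, -4.0]
opening: 0.046
gripper_force: 29.9
```

```bash
python3 -c "
from h import *
o=st();zt();p=np.array(o['tool_pos'])
go([.606,-.1784,.1296])
"
```

```text
t 34.1 p [ 0.6062 -0.1429  0.1299] rpy [178.88 -39.88 -53.92] f [-0.5 -0.2 -4. ] open 0.046 gf 29.9 q [  6.6  12.5 -56.9  90.9 -34.6 -55.3]
tilt 39.9 az -55.7 tool y [-0.815 -0.579  0.015]
delta [0.109 0.103 0.095] turn 0.0
```

>>> {"op": "carry_out", "data": {"deltas": [[[0.025, 0.024, 0.022, 0, -1], [0.05, 0.048, 0.044, 0, -1], [0.06, 0.057, 0.053, 0, -1], [0.06, 0.057, 0.053, 0, -1]]]}}

```text
clock: 34.5
tool_pos: [0.6062, -0.1624, 0.1297]
orientation: [178.9, -39.9, -53.9]
force: [0.2, 0.4, -4.0]
opening: 0.0459
gripper_force: 29.9
```

```bash
python3 -c "
from h import *
o=st();zt();p=np.array(o['tool_pos'])
go([.606,-.1784,.1296])
"
```

```text
t 34.5 p [ 0.6062 -0.1624  0.1297] rpy [178.89 -39.88 -53.92] f [ 0.2  0.4 -4. ] open 0.0459 gf 29.9 q [  2.7  12.4 -57.1  94.8 -33.2 -55.6]
tilt 39.9 az -55.7 tool y [-0.815 -0.579  0.015]
delta [0.049 0.047 0.042] turn 0.0
```

>>> {"op": "carry_out", "data": {"deltas": [[[0.025, 0.024, 0.021, 0, -1], [0.05, 0.048, 0.042, 0, -1], [0.05, 0.048, 0.042, 0, -1]]]}}

```text
clock: 34.8
tool_pos: [0.6068, -0.1773, 0.1328]
orientation: [178.7, -39.7, -53.9]
force: [0.4, 0.4, -4.3]
opening: 0.046
gripper_force: 29.9
```

```bash
python3 -c "
from h import *
o=st();zt();p=np.array(o['tool_pos'])
go([.606,-.1784,.1296])
"
```

```text
t 34.8 p [ 0.6068 -0.1773  0.1328] rpy [178.67 -39.73 -53.93] f [ 0.4  0.4 -4.3] open 0.046 gf 29.9 q [  0.6  12.1 -56.7  95.4 -32.4 -54.2]
tilt 39.8 az -56.0 tool y [-0.817 -0.577  0.018]
delta [-0.009  0.006  0.014] turn 0.0
```

>>> {"op": "carry_out", "data": {"deltas": [[[-0.016, 0, 0.019, 0, -1], [-0.032, 0, 0.038, 0, -1], [-0.048, 0, 0.058, 0, -1], [-0.048, 0, 0.058, 0, -1]]]}}

```text
clock: 35.2
tool_pos: [0.6074, -0.173, 0.1217]
orientation: [178.1, -39.3, -53.8]
force: [-0.9, -0.4, -4.7]
opening: 0.0457
gripper_force: 29.9
```

```bash
python3 -c "
from h import *
o=st();zt();p=np.array(o['tool_pos'])
go([.606,-.1784,p[2]-.015])
s=ctrl.snapshot('scene')
for n in ('bail_top','hook_seat'): print(n,[(np.round(d['centre'],1).tolist(),round(d['p'],2)) for d in ctrl.spot_point(s,n)])
print(proj(s,p+[.0009,.0015,.1344]),proj(s,[.607,-.178,.235]))
"
```

```text
t 35.2 p [ 0.6074 -0.173   0.1217] rpy [178.09 -39.3  -53.8 ] f [-0.9 -0.4 -4.7] open 0.0457 gf 29.9 q [  1.1  13.3 -56.7  95.5 -32.7 -55.1]
tilt 39.3 az -56.8 tool y [-0.819 -0.573  0.026]
delta [-0.034  0.019  0.07 ] turn 0.0
bail_top [([275.8, 266.0], 0.64)]
hook_seat [([273.1, 272.0], 0.57)]
[275.11630253 262.62170852] [272.87966995 271.6319982 ]
```

>>> {"op": "carry_out", "data": {"deltas": [[[-0.01, 0.006, 0.023, 0, -1], [-0.02, 0.012, 0.046, 0, -1], [-0.034, 0.02, 0.07, 0, -1], [-0.034, 0.02, 0.07, 0, -1]]]}}

```text
clock: 35.75
tool_pos: [0.6071, -0.1753, 0.1133]
orientation: [177.5, -38.9, -53.9]
force: [-0.3, 0.0, -4.3]
opening: 0.0464
gripper_force: 29.9
```

>>> {"op": "carry_out", "data": {"deltas": [[[0.0, 0.01, 0.02, 0, -1], [0.0, 0.02, 0.03, 0, -1], [-0.0, 0.02, 0.03, 0, -1]]]}}

```text
clock: 36.05
tool_pos: [0.6065, -0.1794, 0.112]
orientation: [177.3, -38.7, -53.9]
force: [-0.3, -0.3, -4.2]
opening: 0.0457
gripper_force: 29.9
```

```bash
python3 -c "
from h import *
o=st();zt();p=np.array(o['tool_pos'])
go([.606,-.1784,p[2]-.015])
"
```

```text
t 36.05 p [ 0.6065 -0.1794  0.112 ] rpy [177.3  -38.72 -53.93] f [-0.3 -0.3 -4.2] open 0.0457 gf 29.9 q [  0.5  14.4 -56.4  95.4 -32.5 -55.1]
tilt 38.8 az -58.2 tool y [-0.825 -0.564  0.037]
delta [-0.051 -0.004  0.055] turn 0.0
```

>>> {"op": "carry_out", "data": {"deltas": [[[-0.017, 0, 0.02, 0, -1], [-0.034, 0, 0.04, 0, -1], [-0.05, 0, 0.06, 0, -1], [-0.05, 0, 0.06, 0, -1]]]}}

```text
clock: 36.45
tool_pos: [0.6071, -0.1758, 0.1012]
orientation: [176.7, -38.3, -53.9]
force: [-2.0, 0.4, -3.7]
opening: 0.0457
gripper_force: 29.9
```

>>> {"op": "carry_out", "data": {"deltas": [[[-0.017, 0.005, 0.03, 0, -1], [-0.034, 0.01, 0.05, 0, -1], [-0.04, 0.015, 0.06, 0, -1], [-0.04, 0.015, 0.06, 0, -1]]]}}

```text
clock: 36.85
tool_pos: [0.6064, -0.1756, 0.093]
orientation: [176.3, -38.0, -53.9]
force: [-1.5, 2.1, -2.7]
opening: 0.0463
gripper_force: 29.9
```

```bash
python3 -c "
from h import *
o=st();zt();p=np.array(o['tool_pos'])
go([.606,-.1784,p[2]-.015])
s=ctrl.snapshot('scene')
for n in ('bail_top','hook_seat'): print(n,[(np.round(d['centre'],1).tolist(),round(d['p'],2)) for d in ctrl.spot_point(s,n)])
print(proj(s,p+[.0009,.0015,.1344]),proj(s,[.607,-.178,.235]))
"
```

```text
t 36.85 p [ 0.6064 -0.1756  0.093 ] rpy [176.25 -37.98 -53.93] f [-1.5  2.1 -2.7] open 0.0463 gf 29.9 q [  1.   16.4 -56.3  95.5 -32.9 -56.5]
tilt 38.1 az -60.0 tool y [-0.83  -0.555  0.052]
delta [-0.038  0.005  0.066] turn 0.0
bail_top [([275.2, 276.2], 0.78)]
hook_seat [([275.0, 274.5], 0.57)]
[274.88217307 273.5363357 ] [272.87966995 271.6319982 ]
```

>>> {"op": "carry_out", "data": {"deltas": [[[-0.015, 0, 0.022, 0, -1], [-0.03, 0, 0.044, 0, -1], [-0.04, 0.0, 0.066, 0, -1], [-0.04, 0.0, 0.066, 0, -1]]]}}

```text
clock: 37.4
tool_pos: [0.6066, -0.1751, 0.082]
orientation: [175.6, -37.6, -54.0]
force: [-7.8, 0.9, -0.8]
opening: 0.0458
gripper_force: 30.0
```

>>> {"op": "carry_out", "data": {"deltas": [[[-0.015, 0, 0.022, 0, -1], [-0.03, 0, 0.044, 0, -1], [-0.04, 0.0, 0.066, 0, -1], [-0.04, 0.0, 0.066, 0, -1]]]}}

```text
clock: 37.8
tool_pos: [0.6086, -0.174, 0.0723]
orientation: [175.1, -37.2, -54.1]
force: [-6.6, 0.6, 0.3]
opening: 0.0461
gripper_force: 30.1
```

```bash
python3 -c "
from h import *
o=st();zt();p=np.array(o['tool_pos'])
go([.606,-.1756,p[2]-.015])
s=ctrl.snapshot('scene')
for n in ('bail_top','hook_seat'): print(n,[(np.round(d['centre'],1).tolist(),round(d['p'],2)) for d in ctrl.spot_point(s,n)])
print(proj(s,p+[.0009,.0015,.1344]))
"
```

```text
t 37.8 p [ 0.6086 -0.174   0.0723] rpy [175.11 -37.25 -54.09] f [-6.6  0.6  0.3] open 0.0461 gf 30.1 q [  1.3  18.8 -55.7  95.4 -33.2 -57.8]
tilt 37.5 az -62.1 tool y [-0.837 -0.543  0.068]
delta [-0.046  0.01   0.06 ] turn 0.0
bail_top [([278.9, 282.0], 0.68)]
hook_seat [([277.0, 284.4], 0.65), ([422.0, 250.9], 0.4)]
[277.00130523 281.08219862]
```

>>> {"op": "carry_out", "data": {"deltas": [[[-0.01, 0.016, -0.005, 0, -1], [-0.019, 0.033, -0.011, 0, -1], [-0.019, 0.033, -0.011, 0, -1], [-0.019, 0.033, -0.011, 0, -1]]]}}

```text
clock: 38.35
tool_pos: [0.6027, -0.1726, 0.0743]
orientation: [175.2, -37.3, -54.0]
force: [0.1, -1.1, -1.6]
opening: 0.0457
gripper_force: 29.9
```

```bash
python3 -c "
from h import *
o=st();zt();p=np.array(o['tool_pos'])
go(p+np.array([0,0,-.01]))
go(p+np.array([-.01,0,0]))
print(o['moment'])
"
```

```text
t 38.35 p [ 0.6027 -0.1726  0.0743] rpy [175.19 -37.26 -54.05] f [ 0.1 -1.1 -1.6] open 0.0457 gf 29.9 q [  1.4  18.2 -56.4  95.5 -33.2 -58. ]
tilt 37.5 az -62.0 tool y [-0.836 -0.544  0.067]
delta [-0.03  -0.003  0.04 ] turn 0.0
delta [-0.023  0.042 -0.014] turn 0.0
[1.97002184 1.00675267 0.11070859]
```

>>> {"op": "carry_out", "data": {"deltas": [[[-0.018, 0.005, 0.02, 0, -1], [-0.036, 0.01, 0.04, 0, -1], [-0.055, 0.016, 0.06, 0, -1], [-0.055, 0.016, 0.06, 0, -1], [-0.055, 0.016, 0.06, 0, -1]]]}}

```text
clock: 38.85
tool_pos: [0.5994, -0.1705, 0.0637]
orientation: [174.5, -36.9, -54.1]
force: [3.0, -3.9, -0.0]
opening: 0.0455
gripper_force: 30.0
```

```bash
python3 -c "
from h import *
o=st();zt();p=np.array(o['tool_pos'])
go(p+np.array([0,0,-.01]))
s=ctrl.snapshot('scene'); t=ctrl.snapshot('top')
for n in ('bail_top','hook_seat','valve_grip','spigot_foot','sleeve_mid'): print(n,[(np.round(d['centre'],1).tolist(),round(d['p'],2)) for d in ctrl.spot_point(s,n)],[(np.round(d['centre'],1).tolist(),round(d['p'],2)) for d in ctrl.spot_point(t,n)])
print(proj(s,[.607,-.178,.2]))
save(s,'s10',(200,180,360,340),4)
"
```

```text
t 38.85 p [ 0.5994 -0.1705  0.0637] rpy [174.54 -36.86 -54.09] f [ 3.  -3.9 -0. ] open 0.0455 gf 30.0 q [  1.8  19.2 -56.5  95.4 -33.4 -58.8]
tilt 37.2 az -63.2 tool y [-0.84  -0.538  0.076]
delta [-0.03  -0.004  0.04 ] turn 0.0
bail_top [([282.0, 281.3], 0.84)] [([396.5, 199.2], 0.95), ([408.6, 197.1], 0.66)]
hook_seat [([275.7, 287.1], 0.68)] []
valve_grip [([279.5, 318.4], 0.87), ([282.5, 342.7], 0.71), ([287.0, 251.7], 0.7)] [([403.5, 204.3], 0.7), ([396.6, 203.5], 0.6), ([387.4, 216.0], 0.56)]
spigot_foot [([269.3, 334.9], 0.91), ([288.4, 234.4], 0.58)] [([403.2, 202.4], 0.69)]
sleeve_mid [([180.9, 297.2], 0.91), ([269.7, 323.5], 0.6)] [([404.5, 201.5], 0.44)]
[274.29561653 284.02793381]
```

>>> {"op": "carry_out", "data": {"deltas": [[[0.01, 0.001, 0.007, 0, -1], [0.022, 0.004, 0.017, 0, -1], [0.022, 0.004, 0.017, 0, -1], [0.022, 0.004, 0.017, 0, -1]]]}}

```text
clock: 39.85
tool_pos: [0.6017, -0.1745, 0.0641]
orientation: [174.5, -36.8, -54.0]
force: [-3.2, 2.5, 0.4]
opening: 0.0462
gripper_force: 30.0
```

```bash
python3 -c "
from h import *
o=st();zt();p=np.array(o['tool_pos'])
go(p+np.array([0,-.005,0]));go(p+np.array([0,0,-.005]))
s=ctrl.snapshot('scene')
for n in ('bail_top','hook_seat'): print(n,[(np.round(d['centre'],1).tolist(),round(d['p'],2)) for d in ctrl.spot_point(s,n)])
"
```

```text
t 39.85 p [ 0.6017 -0.1745  0.0641] rpy [174.46 -36.75 -54.02] f [-3.2  2.5  0.4] open 0.0462 gf 30.0 q [  1.2  19.3 -56.2  95.5 -33.2 -58.3]
tilt 37.1 az -63.2 tool y [-0.839 -0.538  0.077]
delta [0.016 0.013 0.013] turn 0.0
delta [-0.015 -0.002  0.02 ] turn 0.0
bail_top [([281.4, 285.4], 0.63)]
hook_seat [([377.5, 328.6], 0.45), ([278.3, 285.8], 0.38)]
```

>>> {"op": "carry_out", "data": {"deltas": [[[-0.01, -0.002, -0.007, 0, -1], [-0.01, -0.002, -0.007, 0, -1], [-0.01, -0.002, -0.007, 0, -1]]]}}

```text
clock: 40.3
tool_pos: [0.6012, -0.1732, 0.0647]
orientation: [174.5, -36.8, -54.2]
force: [-0.1, -3.3, 0.3]
opening: 0.0462
gripper_force: 30.0
```

>>> {"op": "carry_out", "data": {"deltas": [[[0, 0, 0, 0, 0.1], [0, 0, 0, 0, 0.1], [0, 0, 0, 0, 0.15], [0, 0, 0, 0, 0.15], [0, 0, 0, 0, 0.2]]]}}

```text
clock: 40.8
tool_pos: [0.601, -0.1725, 0.0643]
orientation: [174.5, -36.8, -54.1]
force: [-0.1, 0.0, -0.7]
opening: 0.052
gripper_force: 0.1
```

>>> {"op": "carry_out", "data": {"deltas": [[[0, 0, 0, 0, 0.3], [0, 0, 0, 0, 0.4], [0, 0, 0, 0, 0.6], [0, 0, 0, 0, 0.8], [0, 0, 0, 0, 1]]]}}

```text
clock: 41.3
tool_pos: [0.601, -0.1727, 0.0644]
orientation: [174.5, -36.8, -54.1]
force: [-0.1, 0.1, -0.6]
opening: 0.0799
gripper_force: 0.0
```

>>> {"op": "carry_out", "data": {"deltas": [[[0, 0, 0, 0, 1], [0, 0, 0, 0, 1], [0, 0, 0, 0, 1], [0, 0, 0, 0, 1]]]}}

```text
clock: 41.7
tool_pos: [0.601, -0.1726, 0.0644]
orientation: [174.5, -36.8, -54.1]
force: [0.3, 0.1, 0.8]
opening: 0.0875
gripper_force: 0.0
```

```bash
python3 -c "
from h import *
o=st();zt()
s=ctrl.snapshot('scene'); t=ctrl.snapshot('top'); save(s,'s11',(200,200,360,360),4)
for n in ('bail_top','hook_seat','valve_grip','spigot_foot','sleeve_mid'): print(n,[(np.round(d['centre'],1).tolist(),round(d['p'],2)) for d in ctrl.spot_point(s,n)][:3])
c=s
for z in (.195,.2,.205): print(z,'bail',proj(s,[.607,-.178,z]),'vg',proj(s,[.607,-.178,z-.127]),'spig',proj(s,[.607+.03,-.178-.042,z-.107]))
"
```

```text
t 41.7 p [ 0.601  -0.1726  0.0644] rpy [174.49 -36.8  -54.08] f [0.3 0.1 0.8] open 0.0875 gf 0.0 q [  1.6  19.2 -56.3  95.2 -33.3 -58.3]
tilt 37.2 az -63.2 tool y [-0.84  -0.537  0.077]
bail_top [([278.5, 282.8], 0.68), ([261.5, 322.6], 0.61)]
hook_seat []
valve_grip [([288.3, 251.5], 0.54)]
spigot_foot [([262.5, 332.8], 0.89), ([291.3, 234.9], 0.63)]
sleeve_mid [([181.0, 296.4], 0.91), ([264.3, 323.1], 0.75)]
0.195 bail [274.49195231 285.74675978] vg [279.0366753  325.53363752] spig [270.84234377 338.77482285]
0.2 bail [274.29561653 284.02793381] vg [278.87246257 324.09603355] spig [270.63999184 337.30542928]
0.205 bail [274.09782814 282.29639101] vg [278.70713925 322.64870694] spig [270.43619605 335.82555099]
```

```bash
python3 -c "
from h import *
s=ctrl.snapshot('scene'); t=ctrl.snapshot('top'); w=ctrl.snapshot('wrist')
for n,z in (('bail_top',.2),('spigot_foot',.094),('sleeve_mid',.124),('valve_grip',.074)):
  for k,c in (('s',s),('t',t),('w',w)):
    for d in ctrl.spot_point(c,n)[:3]:
      X=at_z(c,d['centre'],z); print(n,k,np.round(d['centre'],1),round(d['p'],2),np.round(X,3),'az from hook',round(float(np.degrees(np.arctan2(X[1]+.178,X[0]-.607))),1),round(float(np.hypot(X[1]+.178,X[0]-.607)),3))
"
```

```text
bail_top t [399.5 201.4] 0.69 [ 0.612 -0.177  0.2  ] az from hook 14.7 0.005
spigot_foot s [263. 332.] 0.73 [ 0.616 -0.224  0.094] az from hook -79.0 0.047
spigot_foot s [291.9 233.8] 0.52 [0.405 0.018 0.094] az from hook 135.9 0.282
spigot_foot t [409.9 206.9] 0.76 [ 0.618 -0.221  0.094] az from hook -75.9 0.044
sleeve_mid s [179.3 295.5] 0.92 [ 0.435 -0.316  0.124] az from hook -141.2 0.221
sleeve_mid s [264.6 321.8] 0.71 [ 0.618 -0.218  0.124] az from hook -75.0 0.041
sleeve_mid t [433.  321.3] 0.72 [ 0.345 -0.265  0.124] az from hook -161.5 0.276
sleeve_mid t [411.1 206.1] 0.54 [ 0.614 -0.218  0.124] az from hook -79.3 0.04
sleeve_mid w [368.3 136. ] 0.73 [ 0.617 -0.222  0.124] az from hook -77.2 0.046
valve_grip s [284.7 321.2] 0.63 [ 0.61  -0.164  0.074] az from hook 79.0 0.014
valve_grip s [287.6 251.5] 0.52 [ 0.434 -0.02   0.074] az from hook 137.6 0.235
valve_grip t [389.5 211. ] 0.76 [ 0.61  -0.174  0.074] az from hook 50.1 0.005
valve_grip w [310.2 288.3] 0.94 [ 0.607 -0.171  0.074] az from hook 88.9 0.007
```

>>> {"op": "carry_out", "data": {"deltas": [[[0, 0, 0, 0.015, 1], [0, 0, 0, 0.03, 1], [0, 0, 0, 0.045, 1], [0, 0, 0, 0.05, 1], [0, 0, 0, 0.05, 1]]]}}

```text
clock: 43.3
tool_pos: [0.601, -0.1726, 0.0643]
orientation: [-172.0, -36.4, -76.6]
force: [-0.2, -0.2, -0.1]
opening: 0.0875
gripper_force: 0.0
```

>>> {"op": "carry_out", "data": {"deltas": [[[0, 0, -0.08, 0, 1], [0, 0, -0.16, 0, 1], [0, 0, -0.24, 0, 1], [0, 0, -0.32, 0, 1], [0, 0, -0.4, 0, 1]]]}}

```text
clock: 43.8
tool_pos: [0.5788, -0.1291, 0.1285]
orientation: [-172.1, -36.4, -76.4]
force: [0.8, 0.2, 1.3]
opening: 0.0876
gripper_force: 0.0
```

>>> {"op": "carry_out", "data": {"deltas": [[[0, 0, -0.15, 0, 1], [0, 0, -0.3, 0, 1], [0, 0, -0.45, 0, 1], [0, 0, -0.6, 0, 1], [0, 0, -0.6, 0, 1]]]}}

```text
clock: 44.3
tool_pos: [0.5478, -0.062, 0.2269]
orientation: [-171.7, -36.3, -76.5]
force: [-0.7, 1.9, 0.5]
opening: 0.0877
gripper_force: 0.0
```

```bash
python3 -c "
from h import *
o=st();zt()
s=ctrl.snapshot('scene'); t=ctrl.snapshot('top'); w=ctrl.snapshot('wrist')
for n,z in (('bail_top',.2),('hook_seat',.2),('spigot_foot',.094),('sleeve_mid',.124),('valve_grip',.074)):
  for k,c in (('s',s),('t',t),('w',w)):
    for d in ctrl.spot_point(c,n)[:3]:
      X=at_z(c,d['centre'],z); 
      if np.hypot(X[1]+.178,X[0]-.607)<.1: print(n,k,np.round(d['centre'],1),round(d['p'],2),np.round(X,3))
"
```

```text
t 44.3 p [ 0.5478 -0.062   0.2269] rpy [-171.69  -36.31  -76.51] f [-0.7  1.9  0.5] open 0.0877 gf 0.0 q [ 33.9   4.2 -46.6  47.1 -55.  -51.1]
tilt 37.1 az -62.7 tool y [-0.942 -0.314 -0.116]
bail_top s [278.9 281.5] 0.85 [ 0.608 -0.167  0.2  ]
bail_top t [399.2 202.1] 0.94 [ 0.61  -0.176  0.2  ]
bail_top w [321.9 129.2] 0.42 [ 0.586 -0.174  0.2  ]
hook_seat s [277.3 283.3] 0.63 [ 0.609 -0.172  0.2  ]
hook_seat w [285.4 122.1] 0.88 [ 0.613 -0.174  0.2  ]
spigot_foot s [262.8 329.4] 0.72 [ 0.61  -0.221  0.094]
spigot_foot t [407.7 207.6] 0.65 [ 0.616 -0.215  0.094]
spigot_foot w [322.3 151.7] 0.96 [ 0.614 -0.222  0.094]
sleeve_mid s [258.9 319.7] 0.95 [ 0.605 -0.224  0.124]
sleeve_mid t [413.2 207.5] 0.66 [ 0.611 -0.222  0.124]
sleeve_mid t [409.2 210. ] 0.46 [ 0.605 -0.213  0.124]
sleeve_mid w [320.8 131. ] 0.79 [ 0.613 -0.225  0.124]
valve_grip s [282.4 323. ] 0.96 [ 0.61  -0.171  0.074]
valve_grip t [387.4 213.6] 0.96 [ 0.604 -0.169  0.074]
valve_grip w [312.3 207. ] 0.77 [ 0.61  -0.17   0.074]
```

>>> {"op": "carry_out", "data": {"deltas": [[[0, 0, -0.15, 0, 1], [0, 0, -0.3, 0, 1], [0, 0, -0.3, 0, 1], [0, 0, -0.3, 0, 1], [0, 0, -0.3, 0, 1]]]}}

```text
clock: 45.7
tool_pos: [0.53, -0.0328, 0.271]
orientation: [-172.1, -36.4, -76.5]
force: [0.6, -0.1, -0.1]
opening: 0.0878
gripper_force: 0.0
```

>>> {"op": "carry_out", "data": {"deltas": [[[0, 0, 0, 0, 1], [0, 0, 0, 0, 1], [0, 0, 0, 0, 1], [0, 0, 0, 0, 1], [0, 0, 0, 0, 1]]]}}

```text
clock: 46.2
tool_pos: [0.5303, -0.0326, 0.2715]
orientation: [-172.0, -36.4, -76.6]
force: [-0.7, 0.9, -0.3]
opening: 0.0873
gripper_force: 0.0
```

>>> {"op": "carry_out", "data": {"deltas": [[[0, 0, 0, 0, 1], [0, 0, 0, 0, 1], [0, 0, 0, 0, 1], [0, 0, 0, 0, 1], [0, 0, 0, 0, 1]]]}}

```text
clock: 46.7
tool_pos: [0.5303, -0.0324, 0.2716]
orientation: [-172.0, -36.4, -76.5]
force: [0.1, -0.2, 0.5]
opening: 0.0879
gripper_force: 0.0
```

>>> {"op": "carry_out", "data": {"deltas": [[[0, 0, 0, 0, 1], [0, 0, 0, 0, 1], [0, 0, 0, 0, 1], [0, 0, 0, 0, 1], [0, 0, 0, 0, 1]]]}}

```text
clock: 47.2
tool_pos: [0.5303, -0.0324, 0.2716]
orientation: [-172.0, -36.4, -76.5]
force: [-0.1, -0.0, 0.2]
opening: 0.0878
gripper_force: 0.0
```

```bash
python3 -c "
from h import *
o=st()
a=[ctrl.snapshot('scene') for _ in range(8)]
roi=np.s_[260:360,230:310]
for i in range(1,8): d=np.abs(a[i]['color'][roi].astype(int)-a[0]['color'][roi].astype(int)).max(2); print(i,d.max(),(d>30).sum())
for n in ('spigot_foot','valve_grip','bail_top','sleeve_mid'): print(n,[np.round(d['centre'],1) for d in ctrl.spot_point(a[-1],n)][:2])
st()
"
```

```text
t 47.2 p [ 0.5303 -0.0324  0.2716] rpy [-172.01  -36.4   -76.55] f [-0.1 -0.   0.2] open 0.0878 gf 0.0 q [ 40.2   1.3 -42.1  41.  -63.5 -48.5]
1 5 0
2 4 0
3 4 0
4 4 0
5 4 0
6 4 0
7 4 0
spigot_foot [array([262.1, 332.1]), array([288.1, 229.9])]
valve_grip [array([289.1, 251.6]), array([286.3, 322.9])]
bail_top [array([278.2, 281.4])]
sleeve_mid [array([262.9, 321.8]), array([178.4, 295.4])]
t 47.8 p [ 0.5303 -0.0325  0.2716] rpy [-172.01  -36.4   -76.55] f [-0.1 -0.1 -0.8] open 0.0873 gf 0.0 q [ 40.2   1.3 -42.1  41.  -63.5 -48.5]
```

```bash
python3 -c "
from plant import ctrl
print(ctrl.close_job())"
```

```text
the job is handed in; nothing more can be done
None
```

The sleeve is pushed fully home on the spigot, and the completed valve is hanging on the balance hook by its bail. It was still and clear of the gripper when I handed the job in at about 48 s; the verdict was not shown.

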